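Put the mixed-up storage jar lids back on their own jars

ROBOT

A 6-joint arm with a two-finger parallel gripper is mounted at the origin on a cart in front of the work surface, level with it; the furniture and walls round the work are solid. World frame = base frame: x ahead of the robot, y to its left, z up, the work surface at z = 0. Lengths are in mm, angles in rad, forces in N, time in s.
With the tool pointing down it reaches from about 300 to 775 mm from the base axis. Payload 14.6 kg.
Tool frame: the origin (TCP) lies at the very end of the fingers, on their centre line; the grasp point (between the pads) lies manip.grip_depth behind it (manip.grip_depth is the distance from the TCP to the grasp point, in mm); x points along the fingers, z is the direction in which the jaws open and shut, and the axes are right-handed (so a half turn about x gives the same grasp; the last joint's range is limited). The gripper opens to 94 mm and grips with 3 to 60 N. Pads are 16 mm wide; open, the fingers measure 119 mm over their backs; the gripper's body (75 mm by 177 mm) begins 78 mm behind the grasp point.
Start: joints at [-1.174, 0.3, 1.521, -0, 1.321, -0.067], TCP at [246.034, -491.891, 205.446] pointing down, gripper open.
Joint ranges: [-3.03, 3.03], [-0.79, 2.21], [0.23, 2.52], [-1.04, 4.18], [0, 3.07], [-2.55, 2.55]. Speed limits (rad/s): [2.22, 2.22, 2.57, 3.14, 3.14, 3.14].

INTERFACE

Orientations are given as [roll, pitch, yaw] about the fixed x, y, z axes, in that order (R = Rz(yaw) Ry(pitch) Rx(roll)).
In Python, from cell import manip gives the robot as it stands.
- The arm moves only by the tool step_arm, never from a script. Its argument "commands" is one flat list of numbers, 7 for each row, row after row: the shift along the tool's x, y, z in m, then the turn, a rotation vector about the tool's x, y, z in degrees, then the finger opening in m, from 0 to 0.094. A call has 1 to 5 rows; each row shifts and turns the commanded pose from where the row before left it, along the tool's axes as they then stand; what a row does not reach is not made up. A row lasts 1/8 s, in which the tool goes at most 62.5 mm and 10.7 degrees, less where a joint would pass 70% of its speed; a pose out of reach is approached as far as the arm can. A call with a gripper value outside its range is refused whole. The fingers move at their own pace and stop on an object; "squeeze" is the grip in N (left out, the last holds). Time passes only in rows, so rows that do not move let the fingers close. It gives the time, the measured TCP pose, the force and the opening at its end, in the units of the state.
- manip.read_state(): the state, without advancing time (a new reading comes with each control period).
- manip.camera(name): name is "scene" or "top"; returns the picture (420x560x3 uint8, red, green, blue); there is no depth.
- manip.camera_model(name): a dict with "intrinsics" (3x3 intrinsics, pixels), "origin" and "orientation" of the camera in the world. Camera axes: x right, y up, looking along -z (the intrinsics and any distortion apply to the point x, -y, -z); pixel columns grow to the right and rows downward; lengths in mm; the calibration is good to about 2 mm. A picture is of the moment at which its call begins. camera_model takes no time and is no camera call.
- manip.sign_off(): hands the job in, once; it reports no verdict.
Trained networks look in the newest picture that a camera, given by its name, has taken for a name from the list of things; names that differ only in an ending like _2 or _b are one class to them, and where a whole thing is asked for, a point or a joint stands for the part that bears it (a point fixed in the world has none). Each returns a list of dicts, best first, with "score" (0 to 1); they miss things now and then, are a little off and sometimes report something else, mostly with a low value. They report only what shows in the picture. A call takes as long as a camera call. They do not tell look-alikes from the thing itself.
- manip.find_in(thing, camera): "centre" ([row, column] in pixels, amid what is visible of it).
- manip.outline_of(thing, camera): "pixels" (420x560 bool, what is visible of it) and "centre" ([row, column] in pixels, amid what is visible of it).
The state is a dict: "clock": time; "joints": joint angles; "qd": joint speeds; "effort": joint torques, N m; "eef_pos": TCP position; "eef_rot": TCP orientation; "wrist_force": force on the tool from outside, world axes, zero at the start; "moment": the same for the moment, N m; "finger_gap": finger opening in mm.
Only numpy, scipy, OpenCV 4.12 (cv2) and the standard library are available. Lean on these libraries where they do the work, as an engineer would, in place of code of your own. Each camera call takes 0.05 s, during which the arm holds its last target. There are 200 camera calls.

TASK

The wooden lids of the three white storage jars have been mixed up. Put each lid back on the jar it fits, sitting level with its plug fully down in the mouth and its flange on the rim: the small lid on the round-bellied jar, the medium lid on the tall straight jar, the large lid on the low wide jar. Leave the jars, the honey jar, the timer and the teaspoon where they stand, and when a lid has to be put aside, lay it on the cutting board, never on the bare worktop.

Things in the scene. Friction and masses are not known exactly. Their poses are not given: they have to be found in the camera images.
- round_jar: white stoneware jar with a round belly and a narrow neck, open at the top, 106 mm across the belly, 118 mm high, neck 58 mm across outside, mouth bore 46 mm (clear to at least 20 mm deep), about 0.8 kg, loose. Takes the small lid. Origin: centre of its underside; z up.
- tall_jar: white stoneware jar, a tall straight cylinder with a shoulder, open at the top, 102 mm across, 130 mm high, neck 68 mm across outside, mouth bore 56 mm (clear to at least 20 mm deep), about 0.8 kg, loose. Takes the medium lid. Origin: centre of its underside; z up.
- low_jar: white stoneware jar, low and wide, open at the top, 120 mm across, 98 mm high, neck 78 mm across outside, mouth bore 66 mm (clear to at least 20 mm deep), about 0.8 kg, loose. Takes the large lid. Origin: centre of its underside; z up.
- small_lid: small round wooden lid, 60 g: flange 72 mm across, 8 mm thick; on top a ball-shaped knob 27 mm across, 24 mm high; below a 14 mm deep plug tapering from 43 to 35 mm across. At first it lies loosely on the tall jar. Origin: centre of the plug's underside, z up; flange top at 22 mm, grip top at 46 mm. Seated, origin 14 mm below the jar's rim, 1.5 mm play all round.
- medium_lid: medium round wooden lid, 80 g: flange 82 mm across, 8 mm thick; on top a flat cylindrical knob 33 mm across, 24 mm high; below a 14 mm deep plug tapering from 53 to 45 mm across. At first it lies loosely on the low jar. Origin: centre of the plug's underside, z up; flange top at 22 mm, grip top at 46 mm. Seated, origin 14 mm below the jar's rim, 1.5 mm play all round.
- large_lid: large round wooden lid, 100 g: flange 92 mm across, 8 mm thick; on top a bar handle 62 mm long (its x), 16 mm thick (its y), 24 mm high; below a 14 mm deep plug tapering from 63 to 55 mm across. At first perched on the round jar's rim. Origin: centre of the plug's underside, z up; flange top at 22 mm, grip top at 46 mm. Seated, origin 14 mm below the jar's rim, 1.5 mm play all round.
- board: wooden cutting board, 426 mm (its x) by 288 mm (its y), 20 mm thick, fixed, with nothing on it: the place to put a lid aside. Origin: centre of its underside, z up; its top is 20 mm above.
- honey_jar: closed glass jar with a golden-yellow lid, 63 mm across, 94 mm high, loose, stands among the storage jars; leave it alone. Origin: centre of its underside.
- timer: round white kitchen timer, 65 mm across, 46 mm high, loose; leave it alone. Origin: centre of its underside.
- teaspoon: metal teaspoon, 132 mm long (its x), 28 mm wide, 11 mm high, loose, lies on the worktop; leave it alone. Origin: centre of its underside.
Not all that is in view belongs to the job. Leave any blue or purple look-alike of the medium_lid alone.

How it is judged (in metres and radians):
At the end, for the whole second after the job is handed in: Each lid sits in its own jar (small on round, medium on tall, large on low): lid axis within 8 mm of the jar's axis, flange down on the rim to within 3 mm, square to the jar within 0.06 rad; every jar upright within 0.06 rad and no more than 40 mm from where it stood; everything at rest (horizontal distance between small_lid and round_jar below 0.008 m and z of small_lid in the frame of round_jar between 0.101 and 0.107 m and angle between the z axis of small_lid and the z axis of round_jar, either way round below 0.06 rad and angle between each of round_jar, tall_jar, low_jar's own z axis and vertical below 0.06 rad and distance of each of round_jar, tall_jar, low_jar from where it was at the start of the episode below 0.04 m and linear speed of each of small_lid, round_jar, medium_lid, tall_jar, large_lid, low_jar below 0.01 m/s and horizontal distance between medium_lid and tall_jar below 0.008 m and z of medium_lid in the frame of tall_jar between 0.113 and 0.119 m and angle between the z axis of medium_lid and the z axis of tall_jar, either way round below 0.06 rad and horizontal distance between large_lid and low_jar below 0.008 m and z of large_lid in the frame of low_jar between 0.081 and 0.087 m and angle between the z axis of large_lid and the z axis of low_jar, either way round below 0.06 rad); the robot touches nothing.
It fails at once if a lid lay on the bare worktop or fell off the work (height (world z) of any of small_lid, medium_lid, large_lid below 0.012 m).
It fails at once if a storage jar was tipped over (more than 0.35 rad) (angle between any of round_jar, tall_jar, low_jar's own z axis and vertical above 0.35 rad).
It fails at once if the honey jar, the timer or the teaspoon was moved more than 30 mm (distance of any of honey_jar, timer, teaspoon from where it was at the start of the episode above 0.03 m).
It also fails if it takes over 112 s, if anything falls off the work surface, if the arm or the gripper's body presses on something with over 40 N, if the wrist force passes 120 N, or if a joint passes its speed limit or range.

## Working session

There is one attempt and no reset: what is moved stays moved. The work goes in short steps, Python scripts to look and compute and a tool call to move; the robot and the scene stay as the last step left them, time stands still between calls to the robot, and variables do not carry over. Pictures are saved under pics/ and viewed, about 12 in all and at most 16, crops included, and the job is handed in when it is done.

Besides the shell and the picture viewer there is one more tool, called after "Emit:" by a JSON object that holds its "fn" and its "kwargs". step_arm: Moves the arm, as the interface text tells. Its arguments: {"type":"object","properties":{"commands":{"type":"array"},"squeeze":{"type":"number"}},"required":["commands"]}

```bash
ls; mkdir -p pics; python3 - <<'E'
from cell import manip
import cv2,numpy as np
print(manip.read_state(), manip.grip_depth)
for c in("scene","top"):
    im=manip.camera(c); cv2.imwrite(f"pics/{c}0.png",im[:,:,::-1]); print(c,manip.camera_model(c))
    for t in "round_jar tall_jar low_jar small_lid medium_lid large_lid board honey_jar timer teaspoon".split():
        print(t,[(np.round(d["score"],2),np.round(d["centre"])) for d in manip.find_in(t,c)][:3])
E
```

```text
pics
{'clock': 0.0, 'joints': array([-1.17360509e+00,  3.00462131e-01,  1.52158492e+00,  1.15717327e-05,
        1.32071918e+00, -6.65947986e-02]), 'qd': array([ 0.00203024, -0.00061101, -0.00071826, -0.00081672,  0.00280502,
       -0.00324463]), 'effort': array([-1.93436535e-03, -5.31810093e+01, -3.52743566e+01,  7.06798607e-02,
        2.42807984e-02, -8.39719291e-05]), 'eef_pos': array([ 245.93370133, -491.65039389,  204.88963483]), 'eef_rot': array([3.06544745, 1.5696227 , 1.95843429]), 'wrist_force': array([-0.86990652, -0.33519719,  0.21845334]), 'moment': array([-0.0325635 , -0.04568946,  0.01527773]), 'finger_gap': 94.45920297565333} 18.8
scene {'intrinsics': array([[467.95396951,   0.        , 282.79361921],
       [  0.        , 467.95396951, 207.5158292 ],
       [  0.        ,   0.        ,   1.        ]]), 'origin': array([ 168.22161506, 1223.67472726,  839.3490259 ]), 'orientation': array([ 1.07679369,  0.0252453 , -2.90012554])}
round_jar [(np.float64(0.77), array([240., 288.]))]
tall_jar [(np.float64(0.77), array([193., 311.]))]
low_jar [(np.float64(0.79), array([210
[... 722 characters left out ...]
np.float64(0.75), array([244., 251.]))]
tall_jar [(np.float64(0.82), array([240., 350.]))]
low_jar [(np.float64(0.66), array([185., 309.]))]
small_lid [(np.float64(0.9), array([237., 361.])), (np.float64(0.17), array([242., 252.]))]
medium_lid [(np.float64(0.92), array([190., 364.])), (np.float64(0.92), array([238., 405.])), (np.float64(0.81), array([174., 312.]))]
large_lid [(np.float64(0.62), array([234., 240.]))]
board [(np.float64(0.76), array([216., 151.])), (np.float64(0.59), array([240., 254.])), (np.float64(0.26), array([235., 239.]))]
honey_jar [(np.float64(0.96), array([222., 304.]))]
timer [(np.float64(0.62), array([168., 236.]))]
teaspoon [(np.float64(0.51), array([261., 285.]))]
```

```bash
python3 - <<'E'
import cv2
a=cv2.imread("pics/top0.png")
cv2.imwrite("pics/t0c.png",cv2.resize(a[120:320,180:440],None,fx=3,fy=3,interpolation=cv2.INTER_CUBIC))
b=cv2.imread("pics/scene0.png")
cv2.imwrite("pics/s0c.png",cv2.resize(b[140:280,190:390],None,fx=4,fy=4,interpolation=cv2.INTER_CUBIC))
E
```

```text
(no output)
```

View pics/top0.png

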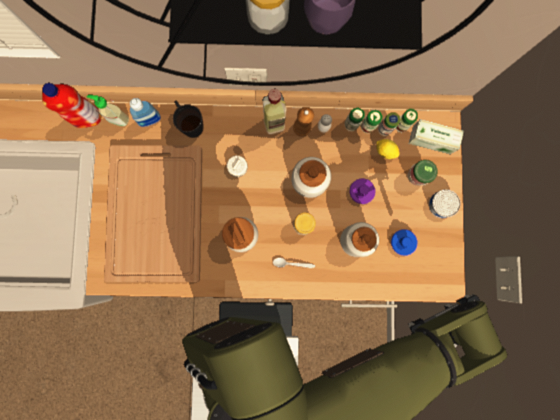

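View pics/t0c.png

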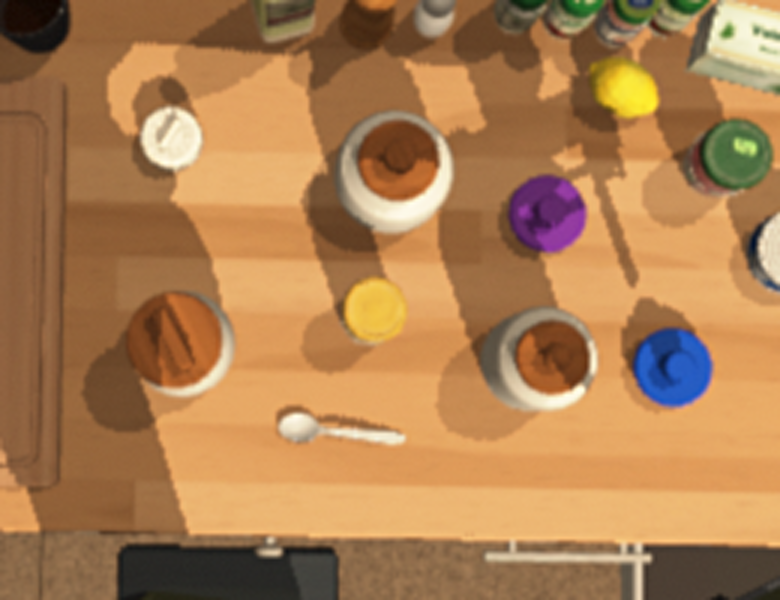

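View pics/s0c.png

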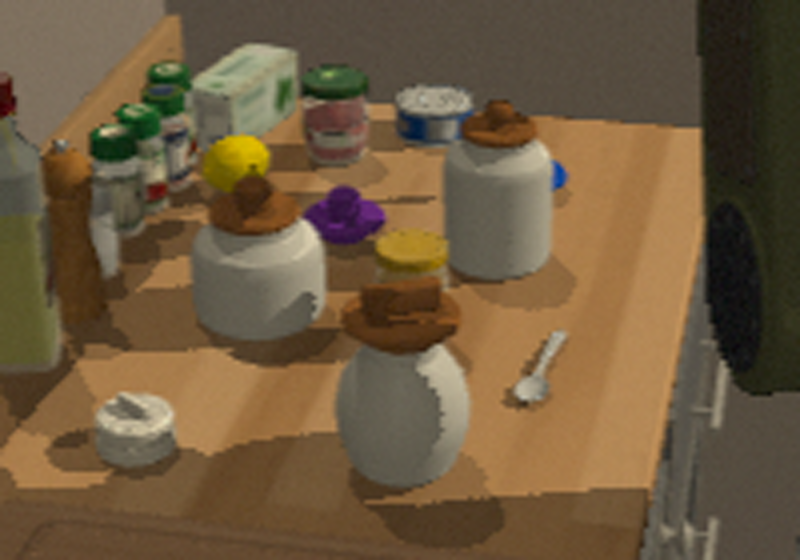

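```bash
cat > h.py <<'E'
import numpy as np, cv2
from scipy.spatial.transform import Rotation as R
from scipy.optimize import minimize
from cell import manip
CM={c:manip.camera_model(c) for c in("scene","top")}
def proj(P,c):
    m=CM[c]; q=(np.asarray(P,float)-m["origin"])@R.from_euler("xyz",m["orientation"]).as_matrix()
    q=q*[1,-1,-1]; u=q@m["intrinsics"].T; return u[:,:2]/u[:,2:]   # col,row
def ray(rc,z,c):
    m=CM[c]; d=np.linalg.solve(m["intrinsics"],[rc[1],rc[0],1])*[1,-1,-1]
    d=R.from_euler("xyz",m["orientation"]).as_matrix()@d
    return (m["origin"]+d*(z-m["origin"][2])/d[2])[:2]
A=np.linspace(0,2*np.pi,40,endpoint=False)
circ=lambda z,d:np.c_[d/2*np.cos(A),d/2*np.sin(A),0*A+z]
box=lambda l,w,z0,z1:np.array([[sx*l/2,sy*w/2,z] for sx in(-1,1) for sy in(-1,1) for z in(z0,z1)])
def rev(*p): return [np.r_[circ(*p[i]),circ(*p[i+1])] for i in range(len(p)-1)]
def lid(f,p): return rev((14,f),(22,f))+rev((0,p-8),(14,p))
ball=rev(*[(32.5+13.5*s,27*np.sqrt(max(0,1-s*s))) for s in np.linspace(-.78,1,9)])
G={"small_lid":lid(72,43)+ball,"medium_lid":lid(82,53)+rev((22,33),(46,33)),"large_lid":lid(92,63)+[box(62,16,22,46)],
"round_jar":rev((0,65),(15,88),(30,101),(47,106),(65,102),(80,88),(95,65),(100,58),(118,58)),
"tall_jar":rev((0,98),(4,102),(100,102),(112,85),(118,68),(130,68)),
"low_jar":rev((0,105),(12,120),(60,120),(75,108),(86,78),(98,78)),
"honey_jar":rev((0,63),(94,63)),"board":[box(426,288,0,20)]}
S=4
def render(t,pose,c):  # pose x,y,z,yaw
    im=np.zeros((420*S,560*S),np.uint8); r=R.from_euler("xyz",[*(pose[4:] if len(pose)>4 else (0,0)),pose[3]]).as_matrix()
    for s in G[t]:
        p=proj(s@r.T+pose[:3],c); cv2.fillConvexPoly(im,cv2.convexHull(np.round((p+.5)*S).astype(np.int32)),1)
    return cv2.resize(im.astype(np.float32),(560,420),interpolation=cv2.INTER_AREA)
def fit(t,masks,z,p0,free=2,hide={}):
    """masks {cam:bool}; free 2: x,y  3: x,y,yaw"""
    def cost(v):
        p=[p0[0]+v[0],p0[1]+v[1],z,(p0[2] if len(p0)>2 else 0)+(v[2]/30 if free>2 else 0)]
        if free>3: p+=[v[3]/30,v[4]/30]
        e=0
        for c,m in masks.items():
            r=render(t,p,c)
            if c in hide: r=r*~hide[c]
            e+=np.abs(r-m).sum()/m.sum()
        return e/len(masks)
    n=free; s=np.vstack([np.zeros(n),np.eye(n)*10])
    b=minimize(cost,np.zeros(n),method="Nelder-Mead",options=dict(initial_simplex=s,xatol=.05,fatol=1e-5))
    b=minimize(cost,b.x,method="Nelder-Mead",options=dict(initial_simplex=s*.4+b.x,xatol=.05,fatol=1e-5))
    return b.x,b.fun
def mask(t,c,i=0): 
    o=manip.outline_of(t,c); return o[i]["pixels"] if len(o)>i else None
E
python3 - <<'E'
from h import *
I={}
for c in("scene","top"):
    manip.camera(c)
    for t in list(G): 
        o=manip.outline_of(t,c)
        for k,d in enumerate(o): I[f"{t}|{c}|{k}"]=d["pixels"]; print(t,c,k,round(d["score"],2),np.round(d["centre"]),d["pixels"].sum())
np.savez("m0.npz",**I)
E
```

```text
small_lid scene 0 0.48 [172. 315.] 145
medium_lid scene 0 0.71 [191. 251.] 258
medium_lid scene 1 0.65 [196. 278.] 232
medium_lid scene 2 0.51 [210. 256.] 837
large_lid scene 0 0.57 [216. 287.] 432
round_jar scene 0 0.64 [244. 289.] 923
tall_jar scene 0 0.95 [192. 311.] 842
tall_jar scene 1 0.22 [192. 251.] 223
low_jar scene 0 0.84 [211. 254.] 832
honey_jar scene 0 0.7 [201. 294.] 229
board scene 0 0.75 [194. 250.] 268
board scene 1 0.65 [312. 248.] 12408
small_lid top 0 0.65 [237. 361.] 470
medium_lid top 0 0.85 [188. 361.] 511
medium_lid top 1 0.85 [239. 406.] 577
medium_lid top 2 0.61 [173. 312.] 605
large_lid top 0 0.75 [234. 238.] 861
round_jar top 0 0.7 [240. 252.] 165
round_jar top 1 0.42 [167. 235.] 338
round_jar top 2 0.36 [264. 280.] 92
tall_jar top 0 0.98 [242. 349.] 572
low_jar top 0 0.9 [186. 310.] 624
honey_jar top 0 0.58 [222. 303.] 369
board top 0 0.58 [214. 152.] 12829
```

```bash
python3 - <<'E'
from h import *
D=dict(np.load("m0.npz")); g=lambda t,c,k=0:D[f"{t}|{c}|{k}"]
for t,kt,z,jar,H in(("small_lid",0,116,"tall_jar",130),("medium_lid",2,84,"low_jar",98),("large_lid",0,118,"round_jar",118)):
    M={"top":g(t,"top",kt),"scene":g(t,"scene")}
    rc=np.argwhere(M["top"]).mean(0); p=ray(rc,z+16,"top")
    fr=3 if t=="large_lid" else 2
    P=list(p)+[0.6]
    for name,mm in(("both",M),("top",{"top":M["top"]}),("scene",{"scene":M["scene"]})):
        v,e=fit(t,mm,z,P,fr); print(t,name,np.round(p+v[:2],1),np.round(v[2:]/30+.6,3),round(e,3))
    if fr==3:
        for y0 in (.6,2.,-.6):
            v,e=fit(t,M,z,list(p)+[y0],5); print("tilt",np.round(p+v[:2],1),y0+v[2]/30,v[3:]/30,e)
    J={"top":g(jar,"top"),"scene":g(jar,"scene")}
    hide={c:M[c] for c in M}
    for name,mm in(("both",J),("top",{"top":J["top"]}),("scene",{"scene":J["scene"]})):
        v,e=fit(jar,mm,0,P,2,hide); print(jar,name,np.round(p+v[:2],1),round(e,3))
for t,z,c in(("honey_jar",50,"top"),("board",10,"top")):
    m=g(t,c); p=ray(np.argwhere(m).mean(0),z,c); v,e=fit(t,{c:m},0,list(p)+[1.55],3 if t=="board" else 2); print(t,p+v[:2],v[2:]/30+1.55,e)
E
```

```text
small_lid both [ 449.4 -335.9] [] 0.249
small_lid top [ 447.4 -334.3] [] 0.113
small_lid scene [ 454.3 -340.3] [] 0.3
tall_jar both [ 449.7 -335.3] 0.129
tall_jar top [ 449.  -334.8] 0.149
tall_jar scene [ 453.6 -342.5] 0.05
medium_lid both [ 643.2 -188.6] [] 0.115
medium_lid top [ 641.1 -187.6] [] 0.038
medium_lid scene [ 646.  -191.7] [] 0.101
low_jar both [ 642.2 -188.4] 0.114
low_jar top [ 641.3 -189. ] 0.131
low_jar scene [ 646.5 -191.2] 0.049
large_lid both [459.  25.] [0.45] 0.103
large_lid top [456.9  25.8] [0.735] 0.046
large_lid scene [463.   24.9] [0.432] 0.106
tilt [458.9  28.1] 0.5354818488340414 [ 0.12922777 -0.03951043] 0.08802421078526262
tilt [456.2  28.9] 3.194992731058673 [-0.14666607 -0.09219616] 0.0913517570815589
tilt [458.1  27.8] 0.4517423756298776 [0.14284541 0.00192022] 0.08634657496128534
round_jar both [459.5  23.7] 0.138
round_jar top [459.2  23.7] 0.183
round_jar scene [463.2  19. ] 0.042
honey_jar [ 494.57987788 -167.60474265] [] 0.11415989159891599
board [523.27443581 297.18074711] [3.16440902] 0.018770948632005614
```

```bash
cat > go.py <<'E'
import sys; from h import *
# usage: go.py x y z jawyaw  -> tool-frame shift (m, in present axes) and turn rotvec (deg)
s=manip.read_state(); M=R.from_euler("xyz",s["eef_rot"]).as_matrix()
print("t",round(s["clock"],2),"pos",np.round(s["eef_pos"],1),"jaw yaw",round(np.arctan2(M[1,2],M[0,2]),3),"x axis",np.round(M[:,0],3),"gap",round(s["finger_gap"],1),"F",np.round(s["wrist_force"],1),"q",np.round(s["joints"],2))
if len(sys.argv)>4:
    x,y,z,w=map(float,sys.argv[1:5]); d=M.T@(np.array([x,y,z])-s["eef_pos"])/1000
    b=[]
    for k in(0,np.pi):
        zz=np.array([np.cos(w+k),np.sin(w+k),0]); xx=np.array([0,0,-1]); T=np.c_[xx,np.cross(zz,xx),zz]
        b.append(np.degrees(R.from_matrix(M.T@T).as_rotvec()))
    print("shift",np.round(d,4),"turns",*[np.round(v,1) for v in b]); print("tool axes y,z in world:",np.round(M[:,1],3),np.round(M[:,2],3))
E
python3 go.py 459 25 205 2.02
```

```text
t 2.0 pos [ 246.  -491.9  205.5] jaw yaw -1.107 x axis [ 0. -0. -1.] gap 94.1 F [-0.9  0.5 -0.5] q [-1.17  0.3   1.52  0.    1.32 -0.07]
shift [ 0.0005  0.4217 -0.367 ] turns [-179.2    0.     0. ] [ 0.8  0.  -0. ]
tool axes y,z in world: [0.894 0.447 0.   ] [ 0.447 -0.894  0.   ]
```

Emit:
{"fn": "step_arm", "kwargs": {"commands": [0, 0.0422, -0.0367, 0, 0, 0, 0.094, 0, 0.0422, -0.0367, 0, 0, 0, 0.094, 0, 0.0422, -0.0367, 0, 0, 0, 0.094, 0, 0.0422, -0.0367, 0, 0, 0, 0.094, 0, 0.0422, -0.0367, 0, 0, 0, 0.094], "squeeze": 15}}

```text
clock: 2.62
eef_pos: [353.0, -231.7, 205.7]
eef_rot: [0.482, 1.57, -0.626]
wrist_force: [0.3, -1.1, -0.6]
finger_gap: 93.9
```

Emit:
{"fn": "step_arm", "kwargs": {"commands": [0, 0.0422, -0.0367, 0, 0, 0, 0.094, 0, 0.0422, -0.0367, 0, 0, 0, 0.094, 0, 0.0422, -0.0367, 0, 0, 0, 0.094, 0, 0.0422, -0.0367, 0, 0, 0, 0.06, 0, 0.0422, -0.0367, 0, 0, 0, 0.06]}}

```text
clock: 3.25
eef_pos: [459.8, 27.0, 205.7]
eef_rot: [1.005, 1.57, -0.102]
wrist_force: [1.7, -0.8, 0.4]
finger_gap: 77.5
```

```bash
python3 go.py 459 25 144 -1.12; python3 - <<'E'
from h import *
b=manip.camera("scene")[:,:,::-1]
cv2.imwrite("pics/s1c.png",cv2.resize(b[130:280,200:380],None,fx=4,fy=4,interpolation=cv2.INTER_CUBIC))
p=[proj([[459,25,z]],"scene")[0] for z in(144,164,205)]; print(np.round(p,1), [(np.round(q-[200,130])*4) for q in p])
E
```

```text
t 3.25 pos [459.8  27.  205.7] jaw yaw -1.107 x axis [ 0.001 -0.    -1.   ] gap 77.5 F [ 1.7 -0.8  0.4] q [-0.02  0.1   1.76 -0.    1.28  1.09]
shift [ 0.0617 -0.0016  0.0014] turns [ 0.8  0.  -0. ] [-1.792e+02  1.000e-01  0.000e+00]
tool axes y,z in world: [0.894 0.447 0.001] [ 0.447 -0.894  0.   ]
[[290.  216.5]
 [289.9 210.7]
 [289.6 198.5]] [array([360., 344.]), array([360., 324.]), array([360., 276.])]
```

View pics/s1c.png

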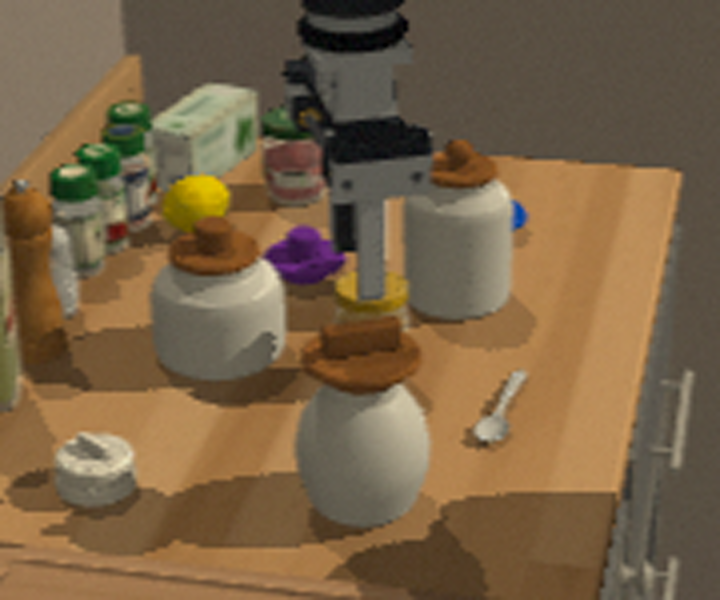

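Emit:
{"fn": "step_arm", "kwargs": {"commands": [0.03, -0.001, 0.001, 0.5, 0, 0, 0.06, 0.02, 0, 0, 0, 0, 0, 0.06, 0.011, 0, 0, 0, 0, 0, 0.06, 0, 0, 0, 0, 0, 0, 0.03, 0, 0, 0, 0, 0, 0, 0.01]}}

```text
clock: 3.92
eef_pos: [459.2, 23.7, 145.2]
eef_rot: [1.103, 1.57, -0.013]
wrist_force: [0.4, -0.1, 0.4]
finger_gap: 43.3
```

Emit:
{"fn": "step_arm", "kwargs": {"commands": [0, 0, 0, 0, 0, 0, 0, 0, 0, 0, 0, 0, 0, 0, 0, 0, 0, 0, 0, 0, 0, 0, 0, 0, 0, 0, 0, 0, 0, 0, 0, 0, 0, 0, 0]}}

```text
clock: 4.55
eef_pos: [458.9, 23.8, 144.7]
eef_rot: [1.309, 1.57, 0.193]
wrist_force: [-1.4, 0.8, 2.9]
finger_gap: 15.7
```

```bash
python3 go.py 459 25 230 -1.12
```

```text
t 4.55 pos [458.9  23.8 144.7] jaw yaw -1.116 x axis [ 0.  0. -1.] gap 15.7 F [-1.4  0.8  2.9] q [-0.03  0.16  1.84  0.    1.14  1.09]
shift [-0.0853  0.0006 -0.001 ] turns [ 0.2  0.  -0. ] [-179.8    0.     0. ]
tool axes y,z in world: [0.898 0.44  0.   ] [ 0.44  -0.898  0.   ]
```

Emit:
{"fn": "step_arm", "kwargs": {"commands": [-0.02, 0, 0, 0, 0, 0, 0, -0.04, 0, 0, 0, 0, 0, 0, 0, 0.0257, -0.0462, 0, 0, 0, 0, 0, 0.0257, -0.0462, 0, 0, 0, 0, 0, 0.0257, -0.0462, 0, 0, 0, 0]}}

```text
clock: 5.18
eef_pos: [467.0, 183.7, 204.3]
eef_rot: [-0.94, 1.571, -2.057]
wrist_force: [0.8, 0.0, -1.9]
finger_gap: 16.0
```

Emit:
{"fn": "step_arm", "kwargs": {"commands": [0, 0.0257, -0.0462, 0, 0, 0, 0, 0.05, 0, 0, 0, 0, 0, 0, 0.05, 0, 0, 0, 0, 0, 0, 0.03, 0, 0, 0, 0, 0, 0, 0.01, 0, 0, 0, 0, 0, 0]}}

```text
clock: 5.8
eef_pos: [469.1, 234.6, 62.7]
eef_rot: [-1.613, 1.568, -2.729]
wrist_force: [0.2, 0.9, -1.4]
finger_gap: 16.4
```

```bash
python3 go.py 470 235 47 -1.12;  python3 - <<'E'
from h import *
b=manip.camera("scene")[:,:,::-1]
q=proj([[470,235,50]],"scene")[0];print(q)
r,c=int(q[1]),int(q[0])
cv2.imwrite("pics/s2c.png",cv2.resize(b[r-90:r+45,c-90:c+90],None,fx=4,fy=4,interpolation=cv2.INTER_CUBIC))
E
```

```text
t 5.8 pos [469.1 234.6  62.7] jaw yaw -1.116 x axis [-0.003 -0.001 -1.   ] gap 16.4 F [ 0.2  0.9 -1.4] q [ 0.39  0.41  1.73 -0.    1.    1.51]
shift [0.0157 0.001  0.    ] turns [ 0.2 -0.   0.2] [-179.8   -0.3   -0. ]
tool axes y,z in world: [ 0.898  0.44  -0.003] [ 0.44  -0.898 -0.   ]
[269.42827915 282.84018749]
```

View pics/s2c.png

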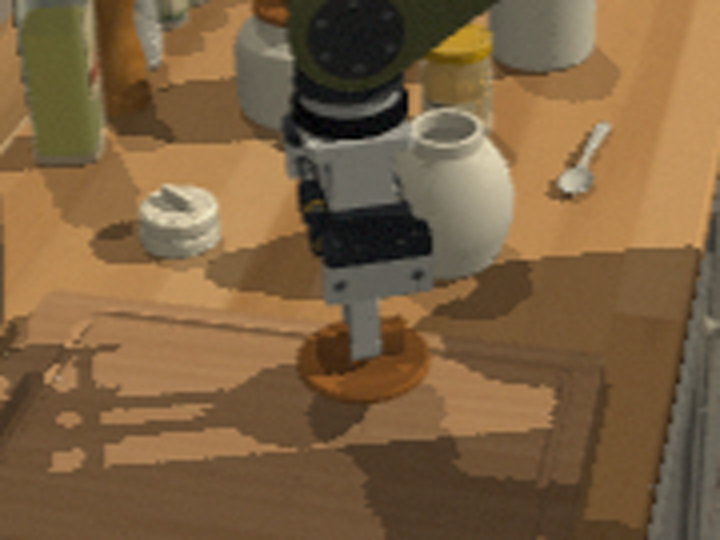

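The held large lid (crop ~365,365) is level, just above the board; round jar mouth is now open. Setting it down.

Emit:
{"fn": "step_arm", "kwargs": {"commands": [0.01, 0, 0, 0, 0, 0, 0, 0.004, 0, 0, 0, 0, 0, 0, 0.0015, 0, 0, 0, 0, 0, 0, 0, 0, 0, 0, 0, 0, 0, 0, 0, 0, 0, 0, 0, 0.05]}}

```text
clock: 6.48
eef_pos: [470.2, 235.0, 49.4]
eef_rot: [1.467, 1.57, 0.351]
wrist_force: [0.5, 0.3, -0.3]
finger_gap: 22.9
```

Emit:
{"fn": "step_arm", "kwargs": {"commands": [0, 0, 0, 0, 0, 0, 0.05, 0, 0, 0, 0, 0, 0, 0.05, -0.02, 0, 0, 0, 0, 0, 0.05, -0.06, 0, 0, 0, 0, 0, 0.06, -0.06, 0, 0, 0, 0, 0, 0.06]}}

```text
clock: 7.1
eef_pos: [469.6, 234.8, 190.6]
eef_rot: [-1.605, 1.57, -2.721]
wrist_force: [-0.4, -0.5, 0.0]
finger_gap: 59.9
```

```bash
python3 go.py 448 -337 205 -1.12
```

```text
t 7.1 pos [469.6 234.8 190.6] jaw yaw -1.116 x axis [-0.001 -0.    -1.   ] gap 59.9 F [-0.4 -0.5  0. ] q [ 0.39  0.26  1.61 -0.    1.27  1.51]
shift [-0.0142 -0.2708  0.5041] turns [ 0.2 -0.   0. ] [-1.798e+02 -1.000e-01 -0.000e+00]
tool axes y,z in world: [ 0.898  0.44  -0.001] [ 0.44  -0.898 -0.   ]
```

```bash
python3 - <<'E'
from h import *
ims={c:manip.camera(c)[:,:,::-1] for c in CM}
for t,z,p in(("round_jar",0,(461,22)),("large_lid",20,(470,235,.45)),("small_lid",116,(448,-337)),("tall_jar",0,(450,-337)),("honey_jar",0,(495,-170))):
  for c in CM:
    for d in manip.outline_of(t,c)[:2]:
        m=d["pixels"]
        v,e=fit(t,{c:m},z,list(p),len(p))
        print(t,c,round(d["score"],2),m.sum(),np.round(np.array(p)+v/[1,1,30][:len(p)],2),round(e,3))
b=ims["top"]; q=proj([[460,22,118]],"top")[0]; r,c=map(int,(q[1],q[0])); print(q,r,c)
cv2.imwrite("pics/t2c.png",cv2.resize(b[r-30:r+30,c-40:c+40],None,fx=8,fy=8,interpolation=cv2.INTER_CUBIC))
E
```

```text
round_jar top 0.82 980 [458.81  24.1 ] 0.03
large_lid scene 0.74 599 [4.7261e+02 2.3264e+02 2.8000e-01] 0.061
large_lid top 0.82 393 [4.6485e+02 2.2438e+02 3.9000e-01] 0.886
small_lid scene 0.7 167 [ 453.6  -340.67] 0.17
small_lid top 0.75 488 [ 449.3  -333.61] 0.076
tall_jar scene 0.94 863 [ 453.07 -339.55] 0.166
tall_jar top 0.92 533 [ 449.22 -334.7 ] 1.099
tall_jar top 0.19 437 [ 478.39 -156.95] 1.29
honey_jar scene 0.73 343 [ 500.44 -201.3 ] 0.572
honey_jar top 0.71 412 [ 495.11 -167.14] 0.051
[239.02257922 232.24813154] 232 239
```

View pics/t2c.png

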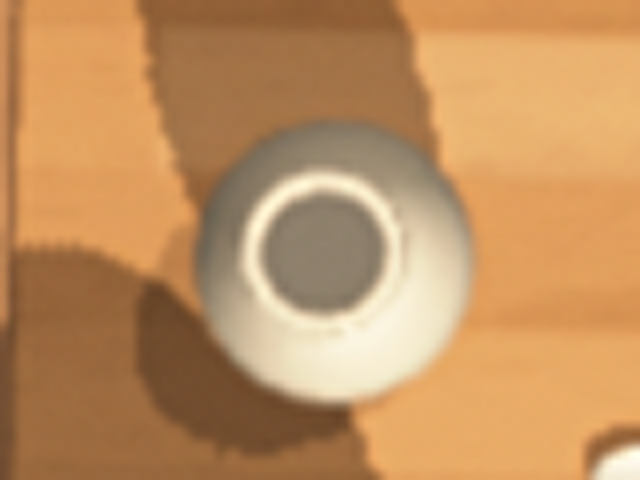

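Emit:
{"fn": "step_arm", "kwargs": {"commands": [-0.0014, -0.0268, 0.0505, 0, 0, 0, 0.06, -0.0014, -0.0268, 0.0505, 0, 0, 0, 0.06, -0.0014, -0.0268, 0.0505, 0, 0, 0, 0.06, -0.0014, -0.0268, 0.0505, 0, 0, 0, 0.06, -0.0014, -0.0268, 0.0505, 0, 0, 0, 0.06]}}

```text
clock: 8.32
eef_pos: [460.2, -52.5, 196.0]
eef_rot: [1.076, 1.571, -0.04]
wrist_force: [-0.1, 1.0, -0.9]
finger_gap: 60.1
```

Emit:
{"fn": "step_arm", "kwargs": {"commands": [-0.0014, -0.0268, 0.0505, 0, 0, 0, 0.06, -0.0014, -0.0268, 0.0505, 0, 0, 0, 0.06, -0.0014, -0.0268, 0.0505, 0, 0, 0, 0.06, -0.0014, -0.0268, 0.0505, 0, 0, 0, 0.06, -0.0014, -0.0268, 0.0505, 0, 0, 0, 0.06]}}

```text
clock: 8.95
eef_pos: [450.8, -338.4, 202.8]
eef_rot: [2.701, 1.571, 1.585]
wrist_force: [0.6, 0.4, -0.3]
finger_gap: 60.0
```

```bash
python3 go.py 451 -337 155 -1.12; python3 - <<'E'
from h import *
ims={c:manip.camera(c)[:,:,::-1] for c in CM}
for t,z,p in(("round_jar",0,(461,22)),("large_lid",20,(470,235,.45)),("medium_lid",84,(643,-189)),("low_jar",0,(643,-189))):
  for c in CM:
    for d in manip.outline_of(t,c)[:3]:
        m=d["pixels"]
        v,e=fit(t,{c:m},z,list(p),len(p))
        print(t,c,round(d["score"],2),m.sum(),np.round(np.array(p)+v/[1,1,30][:len(p)],2),round(e,3))
b=ims["scene"]
cv2.imwrite("pics/s3c.png",cv2.resize(b[130:220,260:380],None,fx=6,fy=6,interpolation=cv2.INTER_CUBIC))
q=proj([[461,22,118]],"scene")[0]; r,c=map(int,(q[1],q[0])); print(q,r,c)
cv2.imwrite("pics/s4c.png",cv2.resize(b[r-30:r+30,c-40:c+40],None,fx=8,fy=8,interpolation=cv2.INTER_CUBIC))
E
```

```text
t 8.95 pos [ 450.8 -338.4  202.8] jaw yaw -1.116 x axis [-0.  0. -1.] gap 60.0 F [ 0.6  0.4 -0.3] q [-0.71  0.33  1.48  0.    1.32  0.41]
shift [ 0.0478  0.0008 -0.0011] turns [ 0.2 -0.  -0. ] [-179.8    0.    -0. ]
tool axes y,z in world: [0.898 0.439 0.   ] [ 0.439 -0.898 -0.   ]
round_jar scene 0.84 1072 [463.47  20.03] 0.057
round_jar top 0.95 991 [458.82  24.22] 0.034
large_lid scene 0.73 625 [473.03 233.6    0.54] 0.044
large_lid top 0.74 663 [469.05 234.07   0.82] 0.119
medium_lid scene 0.75 184 [  7830.41 -10950.52] 1.0
medium_lid scene 0.62 224 [ 646.56 -197.29] 0.227
medium_lid top 0.73 583 [ 641.75 -188.72] 0.062
medium_lid top 0.64 519 [1411.75 -436.97] 1.0
low_jar scene 0.78 860 [ 645.85 -190.15] 0.225
low_jar scene 0.5 11622 [ 10083.92 -11409.48] 1.0
low_jar top 0.73 586 [ 640.39 -188.2 ] 1.19
[289.75218233 223.34207281] 223 289
```

View pics/s3c.png

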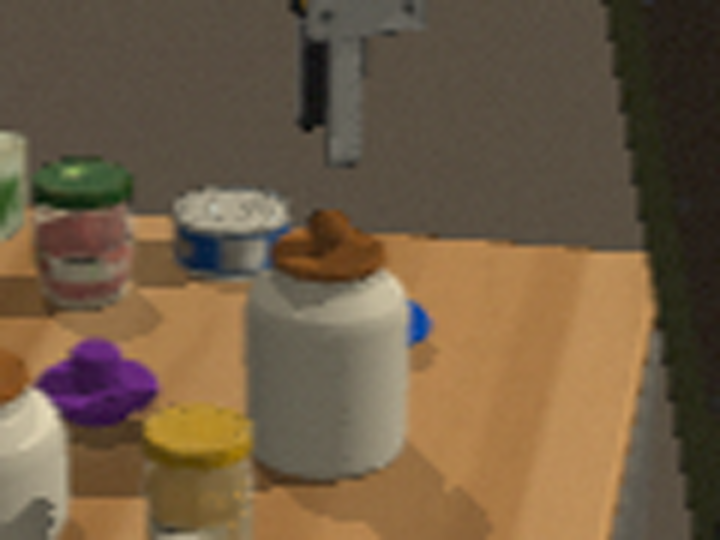

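View pics/s4c.png

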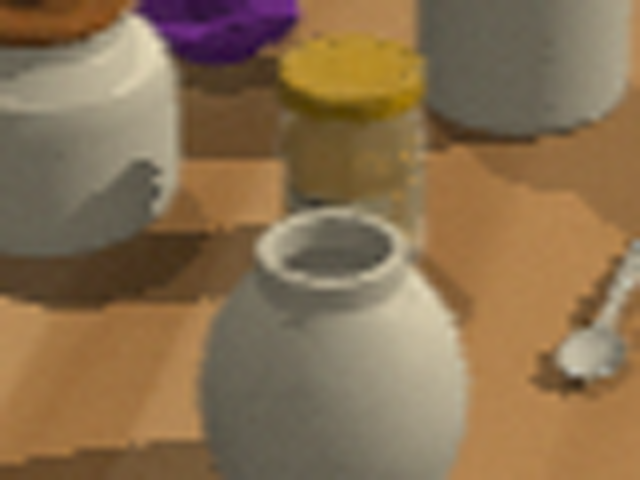

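Emit:
{"fn": "step_arm", "kwargs": {"commands": [0.03, 0, -0.001, 0, 0, 0, 0.06, 0.02, 0, 0, 0, 0, 0, 0.06, 0.01, 0, 0, 0, 0, 0, 0.05, 0, 0, 0, 0, 0, 0, 0.035, 0, 0, 0, 0, 0, 0, 0.02]}}

```text
clock: 10.07
eef_pos: [451.1, -335.7, 143.9]
eef_rot: [0.403, 1.569, -0.713]
wrist_force: [0.6, -0.4, 0.2]
finger_gap: 33.7
```

Emit:
{"fn": "step_arm", "kwargs": {"commands": [0, 0, 0, 0, 0, 0, 0, 0, 0, 0, 0, 0, 0, 0, 0, 0, 0, 0, 0, 0, 0, -0.01, 0, 0, 0, 0, 0, 0, -0.03, 0, 0, 0, 0, 0, 0]}}

```text
clock: 10.7
eef_pos: [450.2, -335.2, 182.6]
eef_rot: [-2.715, 1.568, 2.453]
wrist_force: [-0.1, -0.6, -0.9]
finger_gap: 25.7
```

```bash
python3 go.py 460 23 205 -1.12
```

```text
t 10.7 pos [ 450.2 -335.2  182.6] jaw yaw -1.116 x axis [-0.002  0.002 -1.   ] gap 25.7 F [-0.1 -0.6 -0.9] q [-0.71  0.35  1.52 -0.    1.28  0.41]
shift [-0.0218  0.1662 -0.3175] turns [ 0.2 -0.1  0.1] [-1.798e+02 -1.000e-01 -2.000e-01]
tool axes y,z in world: [ 0.898  0.439 -0.001] [ 0.439 -0.898 -0.003]
```

Emit:
{"fn": "step_arm", "kwargs": {"commands": [0, 0.0277, -0.0529, 0, 0, 0, 0, 0, 0.0277, -0.0529, 0, 0, 0, 0, 0, 0.0277, -0.0529, 0, 0, 0, 0, 0, 0.0277, -0.0529, 0, 0, 0, 0, 0, 0.0277, -0.0529, 0, 0, 0, 0]}}

```text
clock: 11.32
eef_pos: [458.7, -35.3, 183.6]
eef_rot: [0.906, 1.57, -0.21]
wrist_force: [0.8, -1.1, 0.2]
finger_gap: 25.7
```

Emit:
{"fn": "step_arm", "kwargs": {"commands": [0, 0.0277, -0.0529, 0, 0, 0, 0, 0.01, 0, 0, 0, 0, 0, 0, 0, 0, 0, 0, 0, 0, 0, 0, 0, 0, 0, 0, 0, 0]}}

```text
clock: 11.82
eef_pos: [460.6, 21.5, 173.2]
eef_rot: [-0.134, 1.571, -1.252]
wrist_force: [0.4, 0.0, -0.9]
finger_gap: 26.0
```

```bash
python3 go.py 460 23 144 -1.12; cat > look.py <<'E'
import sys; from h import *
x,y,z=map(float,sys.argv[2:5]); n=sys.argv[1]; c=sys.argv[5] if len(sys.argv)>5 else "scene"
b=manip.camera(c)[:,:,::-1]; q=proj([[x,y,z]],c)[0]; cc,r=int(q[0]),int(q[1]); print("crop origin",cc-40,r-30,"x8; ref",np.round((q-[cc-40,r-30]+.5)*8))
cv2.imwrite(f"pics/{n}.png",cv2.resize(b[r-30:r+30,cc-40:cc+40],None,fx=8,fy=8,interpolation=cv2.INTER_CUBIC))
E
python3 look.py s5c 460 23 130
```

```text
t 11.82 pos [460.6  21.5 173.2] jaw yaw -1.117 x axis [ 0. -0. -1.] gap 26.0 F [ 0.4  0.  -0.9] q [-0.03  0.13  1.8  -0.    1.21  1.08]
shift [ 0.0292  0.0001 -0.0017] turns [0.1 0.  0. ] [-179.9   -0.     0. ]
tool axes y,z in world: [ 0.899  0.438 -0.   ] [ 0.438 -0.899  0.   ]
crop origin 249 190 x8; ref [331. 245.]
```

View pics/s5c.png

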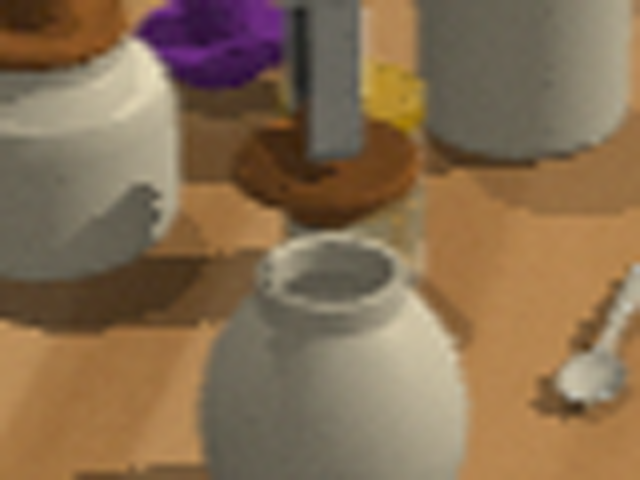

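```bash
python3 - <<'E'
from h import *
manip.camera("scene"); manip.camera("top")
M={}
for c in CM:
    o=manip.outline_of("small_lid",c)
    for d in o[:3]: print(c,round(d["score"],2),d["centre"],d["pixels"].sum())
o=manip.outline_of("small_lid","scene")
m=min(o,key=lambda d:np.hypot(*(np.array(d["centre"])-[211,290])))["pixels"]
ys,xs=np.nonzero(m); print(ys.min(),ys.max(),xs.min(),xs.max())
T=np.array([460.6,21.5,173.2])
# joint fit: tilt about the jaw axis by a (pivot at ball centre, 32.5 above origin), x,y,z offsets
ax=np.array([.438,-.899,0]); hide=np.zeros_like(m); 
best=[]
def pose(v):
    r=R.from_rotvec(ax*v[0]); o=T+[v[1],v[2],-26-6.5*0+v[3]]+np.array([0,0,32.5])-r.apply([0,0,32.5]); return o,r
def ren(v,c="scene"):
    o,r=pose(v); im=np.zeros((420*S,560*S),np.uint8)
    for s in G["small_lid"][:2]:
        p=proj(r.apply(s)+o,c); cv2.fillConvexPoly(im,cv2.convexHull(np.round((p+.5)*S).astype(np.int32)),1)
    return cv2.resize(im.astype(np.float32),(560,420),interpolation=cv2.INTER_AREA)
im=manip.camera("scene").astype(int); 
br=((im[:,:,0]-im[:,:,2])>45)&(im[:,:,0]<170); W=np.zeros_like(br); W[204:219,277:303]=1; br&=W
print("brown",br.sum()); 
for r in range(203,220): print(r,''.join('#' if b else '.' for b in br[r,274:306]),''.join('#' if b else '.' for b in m[r,274:306]))
E
```

```text
scene 0.66 [212.5, 286.3] 210
scene 0.36 [234.9, 324.0] 44
204 217 278 300
brown 295
203 ................................ ................................
204 .....######.........#....###.... ...........#....................
205 ...#########.........#######.... ........#####........#..........
206 ...##########........#######.... ......#######.......####........
207 ...######.#.#........########... .....########.......######......
208 ...######.#..........########... ....#########.......#######.....
209 ...##########.......#########... ....##########.....########.....
210 ...########.....#############... ....#######################.....
211 ...###########..#############... ....#######################.....
212 ...##########.###############... ....######################......
213 ...##########################... .....#####################......
214 ...##########################... ......###################.......
215 ...##########################... .......################.........
216 ...###..#####################... ..........###########...........
217 ...###....#..################... ...........#########............
218 ...###....#............######... ................................
219 ................................ ................................
```

```bash
cat > tilt.py <<'E'
import sys; from h import *
def tiltfit(name,T,jaw,grip,near,hideabove,ping=32.5,c="scene"):
    """fit tilt about jaw axis a, jaw-perp tilt b, dx,dy"""
    manip.camera(c); o=manip.outline_of(name,c)
    m=min(o,key=lambda d:np.hypot(*(np.array(d["centre"])-near)))["pixels"]
    ax=np.array([np.cos(jaw),np.sin(jaw),0]); ay=np.array([-ax[1],ax[0],0])
    keep=np.zeros(m.shape,bool); keep[near[0]-25:near[0]+25,near[1]-35:near[1]+35]=1
    fc=int(round(proj([T],c)[0][0])); keep[:hideabove,fc-6:fc+7]=0
    def ren(v):
        r=R.from_rotvec(ax*v[0]/30+ay*v[1]/30); o=np.array(T)+[v[2],v[3],-grip+ping]-r.apply([0,0,ping])
        im=np.zeros((420*S,560*S),np.uint8)
        for s in G[name][:2]:
            p=proj(r.apply(s)+o,c); cv2.fillConvexPoly(im,cv2.convexHull(np.round((p+.5)*S).astype(np.int32)),1)
        return cv2.resize(im.astype(np.float32),(560,420),interpolation=cv2.INTER_AREA)
    f=lambda v:np.abs(ren(v)-m)[keep].sum()/m.sum()
    for s0 in(6,-6):
        b=minimize(f,[0,0,0,0],method="Nelder-Mead",options=dict(initial_simplex=np.vstack([np.zeros(4),np.eye(4)*s0]),xatol=.02,fatol=1e-5))
        print("tilt about jaw, perp",np.round(b.x[:2]/30,3),"dxy",np.round(b.x[2:],1),round(b.fun,3))
    for s0 in(6,-6):
        b=minimize(lambda v:f([v[0],0,v[1],v[2]]),[0,0,0],method="Nelder-Mead",options=dict(initial_simplex=np.vstack([np.zeros(3),np.eye(3)*s0]),xatol=.02,fatol=1e-5))
        print("jaw only",np.round(b.x[0]/30,3),"dxy",np.round(b.x[1:],1),round(b.fun,3))
    print("no tilt err",f([0,0,*b.x[1:]]))
E
python3 -c "
from tilt import *
tiltfit('small_lid',[460.6,21.5,173.2],-1.117,26,[212,288],210)"
```

```text
tilt about jaw, perp [0.051 0.132] dxy [ 1.4 -0.3] 0.072
tilt about jaw, perp [0.048 0.121] dxy [ 1.3 -0.5] 0.072
jaw only -0.009 dxy [ 1.7 -0.8] 0.106
jaw only -0.006 dxy [ 1.2 -1.2] 0.107
no tilt err 0.10974880382775119
```

Emit:
{"fn": "step_arm", "kwargs": {"commands": [0.015, 0, -0.0012, 0, 0, 0, 0, 0.01, 0, 0, 0, 0, 0, 0, 0.004, 0, 0, 0, 0, 0, 0, 0.003, 0, 0, 0, 0, 0, 0, 0, 0, 0, 0, 0, 0, 0]}}

```text
clock: 12.9
eef_pos: [460.0, 23.7, 140.9]
eef_rot: [-2.054, 1.571, 3.113]
wrist_force: [-0.3, 0.6, -1.2]
finger_gap: 25.9
```

Emit:
{"fn": "step_arm", "kwargs": {"commands": [0.003, 0, 0, 0, 0, 0, 0, 0.002, 0, 0, 0, 0, 0, 0, 0, 0, 0, 0, 0, 0, 0], "squeeze": 5}}

```text
clock: 13.28
eef_pos: [459.9, 23.7, 135.8]
eef_rot: [-2.017, 1.571, -3.133]
wrist_force: [-0.2, -0.2, -0.5]
finger_gap: 26.3
```

```bash
python3 go.py 460 23 132 -1.12; python3 look.py s6c 460 23 130
```

```text
t 13.28 pos [459.9  23.7 135.8] jaw yaw -1.116 x axis [-0. -0. -1.] gap 26.3 F [-0.2 -0.2 -0.5] q [-0.03  0.18  1.85 -0.    1.12  1.09]
shift [ 0.0038 -0.0002  0.0007] turns [ 0.2 -0.   0. ] [-179.8   -0.    -0. ]
tool axes y,z in world: [ 0.898  0.44  -0.   ] [ 0.44  -0.898 -0.   ]
crop origin 249 190 x8; ref [331. 245.]
```

View pics/s6c.png

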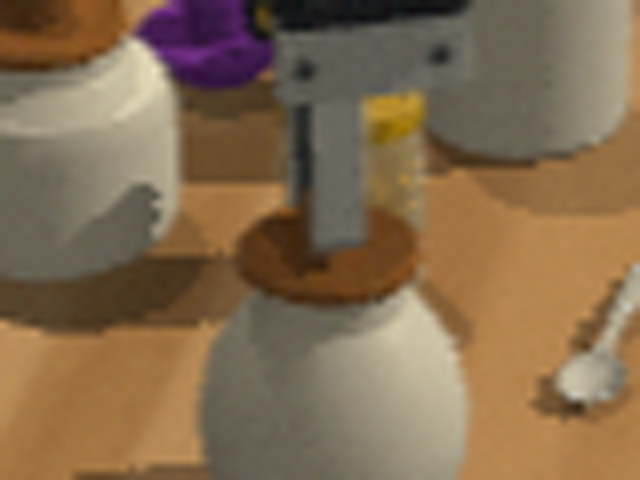

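The small lid (flange ~328,258) is well inside the neck with no side force. Lowering on, then releasing.

Emit:
{"fn": "step_arm", "kwargs": {"commands": [0.002, 0, 0, 0, 0, 0, 0, 0.002, 0, 0, 0, 0, 0, 0, 0.0015, 0, 0, 0, 0, 0, 0, 0, 0, 0, 0, 0, 0, 0]}}

```text
clock: 13.82
eef_pos: [460.3, 23.8, 130.8]
eef_rot: [1.348, 1.57, 0.232]
wrist_force: [-0.9, 1.2, 5.1]
finger_gap: 26.4
```

Emit:
{"fn": "step_arm", "kwargs": {"commands": [0, 0, 0, 0, 0, 0, 0.04, 0, 0, 0, 0, 0, 0, 0.06, 0, 0, 0, 0, 0, 0, 0.06, -0.03, 0, 0, 0, 0, 0, 0.06, -0.03, 0, 0, 0, 0, 0, 0.04]}}

```text
clock: 14.45
eef_pos: [459.8, 23.7, 191.1]
eef_rot: [-2.028, 1.57, 3.14]
wrist_force: [-0.5, -0.4, 0.2]
finger_gap: 53.1
```

```bash
python3 go.py 460 23 205 -1.12; python3 look.py s7c 460 23 130
```

```text
t 14.45 pos [459.8  23.7 191.1] jaw yaw -1.116 x axis [-0.001  0.    -1.   ] gap 53.1 F [-0.5 -0.4  0.2] q [-0.03  0.11  1.78 -0.    1.25  1.09]
shift [-0.0139 -0.0001  0.0007] turns [ 0.2 -0.   0. ] [-1.798e+02 -1.000e-01 -0.000e+00]
tool axes y,z in world: [ 0.898  0.44  -0.001] [ 0.44  -0.898 -0.   ]
crop origin 249 190 x8; ref [331. 245.]
```

View pics/s7c.png

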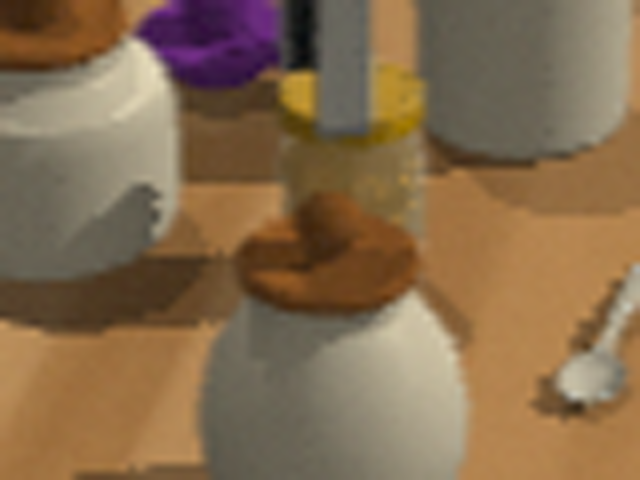

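Emit:
{"fn": "step_arm", "kwargs": {"commands": [0.015, 0, 0, 0, 0, 0, 0, 0.012, 0, 0, 0, 0, 0, 0, 0, 0, 0, 0, 0, 0, 0, 0.006, 0, 0, 0, 0, 0, 0, 0.003, 0, 0, 0, 0, 0, 0]}}

```text
clock: 15.12
eef_pos: [459.9, 23.7, 154.1]
eef_rot: [-2.151, 1.57, 3.016]
wrist_force: [0.0, 0.9, 0.1]
finger_gap: 1.3
```

Emit:
{"fn": "step_arm", "kwargs": {"commands": [0.003, 0, 0, 0, 0, 0, 0, 0, 0, 0, 0, 0, 0, 0]}}

```text
clock: 15.38
eef_pos: [459.9, 23.7, 151.3]
eef_rot: [-2.052, 1.571, 3.116]
wrist_force: [-0.2, -0.1, 0.3]
finger_gap: 0.1
```

Emit:
{"fn": "step_arm", "kwargs": {"commands": [0.001, 0, 0, 0, 0, 0, 0, 0.001, 0, 0, 0, 0, 0, 0, 0.0005, 0, 0, 0, 0, 0, 0, 0, 0, 0, 0, 0, 0, 0]}}

```text
clock: 15.88
eef_pos: [460.0, 23.7, 148.9]
eef_rot: [-2.427, 1.571, 2.741]
wrist_force: [-1.0, 0.6, 0.5]
finger_gap: 0.6
```

Emit:
{"fn": "step_arm", "kwargs": {"commands": [-0.03, 0, 0, 0, 0, 0, 0, -0.03, 0, 0, 0, 0, 0, 0.03]}}

```text
clock: 16.12
eef_pos: [459.9, 23.7, 209.7]
eef_rot: [-2.007, 1.57, -3.122]
wrist_force: [-0.2, -0.2, 0.0]
finger_gap: 7.0
```

```bash
python3 go.py 643.5 -190 205 -1.12; python3 - <<'E'
from h import *
for c in CM:
    im=manip.camera(c); o=manip.outline_of("tall_jar",c)
    m=o[0]["pixels"]; v,e=fit("tall_jar",{c:m},0,(451,-337)); print(c,np.round(v+[451,-337],1),e)
    q=proj([[451,-337,130]],c)[0]; cc,r=int(q[0]),int(q[1]); print(c,cc-25,r-20,"x12")
    cv2.imwrite(f"pics/tj_{c}.png",cv2.resize(im[r-20:r+20,cc-25:cc+25,::-1],None,fx=12,fy=12,interpolation=cv2.INTER_CUBIC))
a,b=[cv2.imread(f"pics/tj_{c}.png") for c in CM]; cv2.imwrite("pics/tj.png",np.hstack([a,b])[:, :])
cv2.imwrite("pics/tj.png",cv2.resize(np.hstack([a,b]),(800,320)))
E
```

```text
t 16.12 pos [459.9  23.7 209.7] jaw yaw -1.116 x axis [-0.001 -0.    -1.   ] gap 7.0 F [-0.2 -0.2  0. ] q [-0.03  0.1   1.76 -0.    1.29  1.09]
shift [0.0046 0.071  0.2727] turns [ 0.2 -0.   0. ] [-179.8   -0.    -0. ]
tool axes y,z in world: [ 0.898  0.44  -0.   ] [ 0.44  -0.898 -0.   ]
scene [ 451.5 -335.8] 0.04837678936605317
scene 289 152 x12Traceback (most recent call last):
  File "<stdin>", line 4, in <module>
IndexError: list index out of range
```

```bash
python3 - <<'E'
from h import *
L=[]
for c in CM:
    im=manip.camera(c)
    for d in manip.outline_of("tall_jar",c)[:2]:
        v,e=fit("tall_jar",{c:d["pixels"]},0,(451,-337)); print(c,np.round(v+[451,-337],1),e)
    q=proj([[451,-337,130]],c)[0]; cc,r=int(q[0]),int(q[1]); print(c,cc-25,r-20,"x8", q)
    L.append(cv2.resize(im[r-20:r+20,cc-25:cc+25,::-1],None,fx=8,fy=8,interpolation=cv2.INTER_CUBIC))
cv2.imwrite("pics/tj.png",np.hstack(L))
E
```

```text
scene [ 453.  -339.2] 0.06751873661670235
scene [  9891.9 -11557.5] 1.0
scene 289 152 x8 [314.32788214 172.74868675]
top [ 448.2 -332.4] 0.10951492537313433
top [ 373.8 -129.8] 6.284622302158273
top 339 217 x8 [364.49102176 237.67928498]
```

View pics/tj.png

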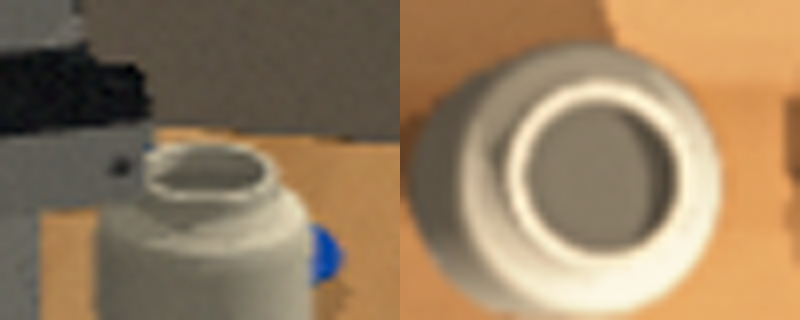

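Emit:
{"fn": "step_arm", "kwargs": {"commands": [0, 0.0142, 0.0541, 0, 0, 0, 0.07, 0, 0.0142, 0.0541, 0, 0, 0, 0.07, 0, 0.0142, 0.0541, 0, 0, 0, 0.07, 0, 0.0142, 0.0541, 0, 0, 0, 0.07, 0, 0.0142, 0.0541, 0, 0, 0, 0.07], "squeeze": 15}}

```text
clock: 17.15
eef_pos: [643.5, -189.5, 207.9]
eef_rot: [-2.383, 1.57, 2.784]
wrist_force: [-0.2, 0.9, 0.6]
finger_gap: 69.9
```

Emit:
{"fn": "step_arm", "kwargs": {"commands": [0.04, 0, 0, 0, 0, 0, 0.07, 0.02, 0, 0, 0, 0, 0, 0.07, 0, 0, 0, 0, 0, 0, 0.07]}}

```text
clock: 17.52
eef_pos: [641.8, -187.9, 146.5]
eef_rot: [-2.36, 1.567, 2.808]
wrist_force: [0.4, -0.3, 0.3]
finger_gap: 70.1
```

```bash
python3 go.py 643 -188 110 -1.12; python3 look.py s8c 643 -188 120
```

```text
t 17.52 pos [ 641.8 -187.9  146.5] jaw yaw -1.116 x axis [-0.004  0.001 -1.   ] gap 70.1 F [ 0.4 -0.3  0.3] q [-0.34  0.62  1.2  -0.    1.33  0.78]
shift [0.0365 0.0011 0.0007] turns [ 0.2 -0.2  0.2] [-179.8   -0.3   -0.3]
tool axes y,z in world: [ 0.898  0.439 -0.003] [ 0.439 -0.898 -0.003]
crop origin 212 158 x8; ref [331. 246.]
```

View pics/s8c.png

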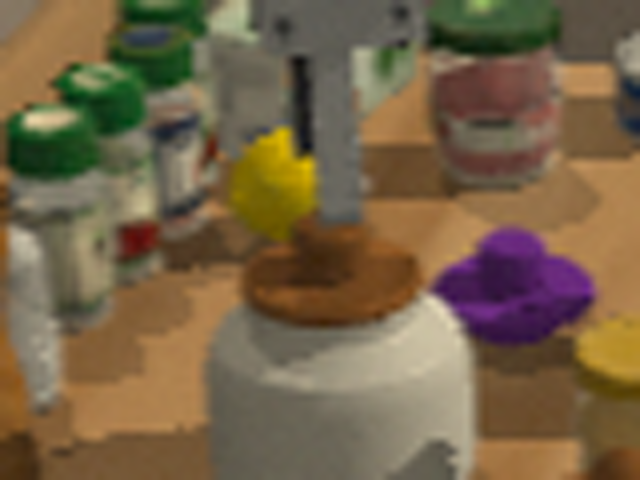

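Emit:
{"fn": "step_arm", "kwargs": {"commands": [0.02, 0.001, 0, 0, 0, 0, 0.07, 0.012, 0, 0, 0, 0, 0, 0.06, 0.004, 0, 0, 0, 0, 0, 0.05, 0, 0, 0, 0, 0, 0, 0.035, 0, 0, 0, 0, 0, 0, 0]}}

```text
clock: 18.2
eef_pos: [643.8, -187.7, 113.5]
eef_rot: [0.807, 1.57, -0.309]
wrist_force: [0.2, 0.9, 1.6]
finger_gap: 33.6
```

Emit:
{"fn": "step_arm", "kwargs": {"commands": [0, 0, 0, 0, 0, 0, 0, 0, 0, 0, 0, 0, 0, 0, 0, 0, 0, 0, 0, 0, 0, -0.01, 0, 0, 0, 0, 0, 0, -0.03, 0, 0, 0, 0, 0, 0]}}

```text
clock: 18.82
eef_pos: [642.8, -187.4, 152.1]
eef_rot: [-2.37, 1.567, 2.797]
wrist_force: [-0.3, -0.1, -0.6]
finger_gap: 32.6
```

Emit:
{"fn": "step_arm", "kwargs": {"commands": [-0.05, 0, 0, 0, 0, 0, 0, -0.01, 0, 0, 0, 0, 0, 0, 0, 0, 0, 0, 0, 0, 0]}}

```text
clock: 19.2
eef_pos: [643.5, -187.6, 213.0]
eef_rot: [0.77, 1.57, -0.345]
wrist_force: [-0.4, 0.5, -1.7]
finger_gap: 33.0
```

```bash
python3 go.py 450.5 -334.5 205 -1.12; python3 - <<'E'
from h import *
T=manip.read_state()["eef_pos"]; p=proj([T-[0,0,10]],"scene")[0]; print(p)
from tilt import *
tiltfit("medium_lid",list(T),-1.116,26,[int(p[1]),int(p[0])],int(p[1])+1,34)
E
```

```text
t 19.2 pos [ 643.5 -187.6  213. ] jaw yaw -1.116 x axis [ 0. -0. -1.] gap 33.0 F [-0.4  0.5 -1.7] q [-0.34  0.57  1.12 -0.    1.45  0.78]
shift [ 0.008  -0.2379  0.0471] turns [ 0.2  0.  -0. ] [-179.8    0.     0. ]
tool axes y,z in world: [0.898 0.44  0.   ] [ 0.44  -0.898  0.   ]
[251.41761691 166.57225912]
tilt about jaw, perp [ 1.781 -0.76 ] dxy [ -3.  -47.3] 0.192
tilt about jaw, perp [-1.554  0.554] dxy [ 46.5 -65.2] 0.192
jaw only 1.711 dxy [  3.3 -65.3] 0.192
jaw only 1.754 dxy [  6.3 -70.1] 0.192
no tilt err 0.6273364485981309
```

Emit:
{"fn": "step_arm", "kwargs": {"commands": [0, -0.0476, 0.0094, 0, 0, 0, 0, 0, -0.0476, 0.0094, 0, 0, 0, 0, 0, -0.0476, 0.0094, 0, 0, 0, 0, 0, -0.0476, 0.0094, 0, 0, 0, 0, 0, -0.0475, 0.0095, 0, 0, 0, 0]}}

```text
clock: 19.92
eef_pos: [448.8, -334.9, 211.5]
eef_rot: [-2.735, 1.568, 2.432]
wrist_force: [-0.7, 0.9, -0.3]
finger_gap: 32.4
```

Emit:
{"fn": "step_arm", "kwargs": {"commands": [0.02, 0, 0, 0, 0, 0, 0, 0.018, 0, 0, 0, 0, 0, 0, 0, 0, 0, 0, 0, 0, 0, 0, 0, 0, 0, 0, 0, 0]}}

```text
clock: 20.42
eef_pos: [450.7, -334.5, 175.0]
eef_rot: [-2.664, 1.57, 2.504]
wrist_force: [1.1, -0.4, -0.7]
finger_gap: 32.6
```

```bash
python3 go.py 450.5 -334.5 158 -1.12;  python3 - <<'E'
from h import *
L=[]
for c,z in(("scene",145),("top",130)):
    im=manip.camera(c); q=proj([[450.5,-334.5,z]],c)[0]; cc,r=int(q[0]),int(q[1]); print(c,cc-25,r-25,"x8",q)
    L.append(cv2.resize(im[r-25:r+25,cc-25:cc+25,::-1],None,fx=8,fy=8,interpolation=cv2.INTER_CUBIC))
    for t in("medium_lid","tall_jar"): print(t,[(round(d["score"],2),np.round(d["centre"],1)) for d in manip.find_in(t,c)])
im=L and manip.camera("top"); q=proj([[643,-189,98]],"top")[0]; cc,r=int(q[0]),int(q[1]); print("low",cc-25,r-25,q)
L[1]=cv2.resize(im[r-25:r+25,cc-25:cc+25,::-1],None,fx=8,fy=8,interpolation=cv2.INTER_CUBIC)
cv2.imwrite("pics/hov.png",np.hstack(L))
E
```

```text
t 20.43 pos [ 450.7 -334.5  175. ] jaw yaw -1.116 x axis [-0.  0. -1.] gap 32.6 F [ 1.1 -0.4 -0.7] q [-0.7   0.35  1.53 -0.    1.26  0.41]
shift [ 0.017  -0.0002 -0.    ] turns [ 0.3 -0.   0. ] [-179.7   -0.    -0. ]
tool axes y,z in world: [ 0.898  0.44  -0.   ] [ 0.44  -0.898 -0.   ]
scene 289 144 x8 [314.36577311 169.29589093]
medium_lid [(0.79, array([191.9, 273.3])), (0.68, array([168.1, 310.3]))]
tall_jar [(0.75, array([194.4, 313.4]))]
top 338 212 x8 [363.61805608 237.83732242]
medium_lid [(0.82, array([185.3, 361.6])), (0.17, array([219.5, 304.7]))]
tall_jar [(0.56, array([229.6, 347.9]))]
low 287 147 [312.41225588 172.41721717]
```

View pics/hov.png

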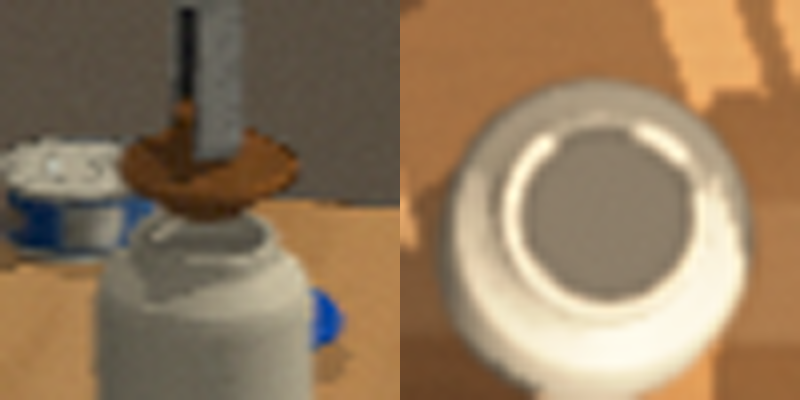

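Emit:
{"fn": "step_arm", "kwargs": {"commands": [0.015, 0, 0, 0, 0, 0, 0, 0.008, 0, 0, 0, 0, 0, 0, 0.003, 0, 0, 0, 0, 0, 0, 0, 0, 0, 0, 0, 0, 0], "squeeze": 8}}

```text
clock: 21.28
eef_pos: [450.5, -334.5, 148.7]
eef_rot: [-2.595, 1.57, 2.573]
wrist_force: [0.4, 0.6, 0.2]
finger_gap: 32.3
```

Emit:
{"fn": "step_arm", "kwargs": {"commands": [0.002, 0, 0, 0, 0, 0, 0, 0, 0, 0, 0, 0, 0, 0]}}

```text
clock: 21.52
eef_pos: [450.6, -334.5, 147.0]
eef_rot: [0.634, 1.571, -0.482]
wrist_force: [-0.0, 0.4, -1.3]
finger_gap: 32.9
```

Emit:
{"fn": "step_arm", "kwargs": {"commands": [0.0015, 0, 0, 0, 0, 0, 0, 0.0015, 0, 0, 0, 0, 0, 0, 0.001, 0, 0, 0, 0, 0, 0, 0, 0, 0, 0, 0, 0, 0]}}

```text
clock: 22.02
eef_pos: [450.9, -334.6, 144.3]
eef_rot: [0.603, 1.569, -0.512]
wrist_force: [-2.7, 3.8, 11.5]
finger_gap: 32.8
```

Emit:
{"fn": "step_arm", "kwargs": {"commands": [0, 0, 0, 0, 0, 0, 0.05, 0, 0, 0, 0, 0, 0, 0.07, 0, 0, 0, 0, 0, 0, 0.07, -0.03, 0, 0, 0, 0, 0, 0.07, -0.03, 0, 0, 0, 0, 0, 0.04]}}

```text
clock: 22.65
eef_pos: [450.4, -334.4, 203.4]
eef_rot: [-2.716, 1.57, 2.452]
wrist_force: [-0.0, 0.3, 1.0]
finger_gap: 62.9
```

Emit:
{"fn": "step_arm", "kwargs": {"commands": [0, 0, 0, 0, 0, 0, 0, 0, 0, 0, 0, 0, 0, 0, 0, 0, 0, 0, 0, 0, 0, 0.02, 0, 0, 0, 0, 0, 0, 0.015, 0, 0, 0, 0, 0, 0]}}

```text
clock: 23.28
eef_pos: [450.3, -334.3, 166.5]
eef_rot: [-2.71, 1.569, 2.457]
wrist_force: [0.8, -0.5, 0.1]
finger_gap: 13.6
```

Emit:
{"fn": "step_arm", "kwargs": {"commands": [0, 0, 0, 0, 0, 0, 0, 0.002, 0, 0, 0, 0, 0, 0, 0.0015, 0, 0, 0, 0, 0, 0, 0.001, 0, 0, 0, 0, 0, 0, 0, 0, 0, 0, 0, 0, 0]}}

```text
clock: 23.9
eef_pos: [450.6, -334.5, 163.6]
eef_rot: [0.516, 1.571, -0.6]
wrist_force: [-0.5, 0.8, 0.5]
finger_gap: 0.3
```

```bash
python3 go.py 470 235 62 -1.12; python3 - <<'E'
from h import *
for t,z,p in(("medium_lid",116,(450.5,-334.5)),("small_lid",104,(460,23.5)),("large_lid",20,(470,235,.45)),("low_jar",0,(642,-189)),("round_jar",0,(461,22))):
  for c in CM:
    if t!="round_jar" or 1: manip.camera(c)
    for d in manip.outline_of(t,c)[:3]:
        m=d["pixels"]; v,e=fit(t,{c:m},z,list(p),len(p))
        if e<.4: print(t,c,round(d["score"],2),m.sum(),np.round(np.array(p)+v/[1,1,30][:len(p)],2),round(e,3))
E
```

```text
t 23.9 pos [ 450.6 -334.5  163.6] jaw yaw -1.116 x axis [ 0. -0. -1.] gap 0.3 F [-0.5  0.8  0.5] q [-0.7   0.36  1.54  0.    1.24  0.41]
shift [ 0.1015  0.2677 -0.5031] turns [ 0.2  0.  -0. ] [-179.8    0.     0. ]
tool axes y,z in world: [0.898 0.44  0.   ] [ 0.44  -0.898  0.   ]
medium_lid scene 0.71 198 [ 451.95 -340.25] 0.259
medium_lid top 0.7 477 [ 585.46 -333.5 ] 0.374
small_lid scene 0.61 226 [462.47  17.27] 0.286
small_lid top 0.87 489 [457.83  23.16] 0.058
large_lid scene 0.61 588 [4.7302e+02 2.3175e+02 3.7000e-01] 0.086
large_lid top 0.64 733 [469.26 235.01   0.71] 0.043
low_jar scene 0.76 1054 [ 645.92 -192.83] 0.05
low_jar top 0.94 1239 [ 640.57 -187.85] 0.04
round_jar scene 0.82 926 [462.42  23.72] 0.228
```

Emit:
{"fn": "step_arm", "kwargs": {"commands": [0.001, 0, 0, 0, 0, 0, 0, 0.0007, 0, 0, 0, 0, 0, 0, 0.0007, 0, 0, 0, 0, 0, 0, 0, 0, 0, 0, 0, 0, 0]}}

```text
clock: 25.4
eef_pos: [450.8, -334.7, 162.3]
eef_rot: [0.398, 1.569, -0.718]
wrist_force: [-2.6, 2.4, 10.8]
finger_gap: 0.1
```

Emit:
{"fn": "step_arm", "kwargs": {"commands": [-0.04, 0, 0, 0, 0, 0, 0.05, 0, 0.0268, -0.0503, 0, 0, 0, 0.06, 0, 0.0268, -0.0503, 0, 0, 0, 0.06, 0, 0.0268, -0.0503, 0, 0, 0, 0.06, 0, 0.0268, -0.0503, 0, 0, 0, 0.06], "squeeze": 15}}

```text
clock: 26.02
eef_pos: [458.2, -105.0, 201.1]
eef_rot: [0.966, 1.57, -0.15]
wrist_force: [1.1, 0.2, 0.1]
finger_gap: 47.2
```

Emit:
{"fn": "step_arm", "kwargs": {"commands": [0, 0.0268, -0.0503, 0, 0, 0, 0.06, 0, 0.0268, -0.0503, 0, 0, 0, 0.06, 0, 0.0268, -0.0503, 0, 0, 0, 0.06, 0, 0.0268, -0.0503, 0, 0, 0, 0.06, 0, 0.0268, -0.0503, 0, 0, 0, 0.06]}}

```text
clock: 26.65
eef_pos: [468.0, 180.0, 201.2]
eef_rot: [1.363, 1.57, 0.248]
wrist_force: [1.0, -0.5, 0.2]
finger_gap: 59.8
```

```bash
python3 go.py 470.2 235 48 -1.116; python3 - <<'E'
from h import *
for t,z,p in(("medium_lid",116,(450.5,-334.5)),("tall_jar",0,(450.5,-334.5)),("small_lid",104,(460,23.5)),):
  for c in CM:
    manip.camera(c)
    for d in manip.outline_of(t,c)[:3]:
        m=d["pixels"]; v,e=fit(t,{c:m},z,list(p),len(p))
        if e<.4: print(t,c,round(d["score"],2),m.sum(),np.round(np.array(p)+v/[1,1,30][:len(p)],2),round(e,3))
E
```

```text
t 26.65 pos [468.  180.  201.2] jaw yaw -1.116 x axis [ 0.  0. -1.] gap 59.8 F [ 1.  -0.5  0.2] q [ 0.29  0.2   1.66 -0.    1.28  1.41]
shift [ 0.1532  0.026  -0.0484] turns [ 0.  0. -0.] [-180.    0.    0.]
tool axes y,z in world: [0.898 0.44  0.   ] [ 0.44  -0.898  0.   ]
medium_lid scene 0.48 208 [ 453.96 -339.87] 0.2
medium_lid top 0.97 653 [ 447.9 -335. ] 0.047
tall_jar scene 0.61 843 [ 452.38 -339.89] 0.187
small_lid scene 0.53 278 [459.49  18.  ] 0.081
small_lid top 0.87 481 [458.78  23.34] 0.069
```

Emit:
{"fn": "step_arm", "kwargs": {"commands": [0, 0.026, -0.0484, 0, 0, 0, 0.06, 0.06, 0, 0, 0, 0, 0, 0.06, 0.06, 0, 0, 0, 0, 0, 0.06, 0.025, 0, 0, 0, 0, 0, 0.06, 0.008, 0, 0, 0, 0, 0, 0.05]}}

```text
clock: 27.88
eef_pos: [469.8, 232.6, 46.8]
eef_rot: [-1.636, 1.569, -2.752]
wrist_force: [0.0, 0.2, 0.8]
finger_gap: 53.3
```

Emit:
{"fn": "step_arm", "kwargs": {"commands": [0, 0, 0, 0, 0, 0, 0.03, 0, 0, 0, 0, 0, 0, 0.01, 0, 0, 0, 0, 0, 0, 0, 0, 0, 0, 0, 0, 0, 0, 0, 0, 0, 0, 0, 0, 0]}}

```text
clock: 28.5
eef_pos: [470.7, 233.2, 48.7]
eef_rot: [1.53, 1.57, 0.414]
wrist_force: [-1.3, 0.0, 6.6]
finger_gap: 15.9
```

```bash
python3 go.py 642.2 -188.7 205 -1.116
```

```text
t 28.5 pos [470.7 233.2  48.7] jaw yaw -1.116 x axis [ 0.001  0.    -1.   ] gap 15.9 F [-1.3  0.   6.6] q [0.39 0.43 1.74 0.   0.97 1.51]
shift [-0.1563 -0.0312  0.4544] turns [ 0.   0.  -0.1] [-1.8e+02  1.0e-01  0.0e+00]
tool axes y,z in world: [0.898 0.44  0.001] [ 0.44  -0.898  0.   ]
```

Emit:
{"fn": "step_arm", "kwargs": {"commands": [-0.036, 0, 0, 0, 0, 0, 0, -0.06, 0, 0, 0, 0, 0, 0, -0.06, 0, 0, 0, 0, 0, 0, 0, -0.004, 0.0568, 0, 0, 0, 0, 0, -0.004, 0.0568, 0, 0, 0, 0]}}

```text
clock: 29.12
eef_pos: [513.4, 126.5, 204.7]
eef_rot: [1.218, 1.57, 0.104]
wrist_force: [-0.3, 0.5, -1.6]
finger_gap: 15.7
```

Emit:
{"fn": "step_arm", "kwargs": {"commands": [0, -0.004, 0.0568, 0, 0, 0, 0, 0, -0.004, 0.0568, 0, 0, 0, 0, 0, -0.004, 0.0568, 0, 0, 0, 0, 0, -0.004, 0.0568, 0, 0, 0, 0, 0, -0.004, 0.0568, 0, 0, 0, 0]}}

```text
clock: 29.75
eef_pos: [620.3, -138.2, 203.9]
eef_rot: [-2.396, 1.57, 2.772]
wrist_force: [-0.2, 1.0, -1.5]
finger_gap: 15.8
```

Emit:
{"fn": "step_arm", "kwargs": {"commands": [0, -0.004, 0.0568, 0, 0, 0, 0, 0.05, 0, 0, 0, 0, 0, 0, 0.01, 0, 0, 0, 0, 0, 0, 0, 0, 0, 0, 0, 0, 0]}}

```text
clock: 30.25
eef_pos: [641.3, -188.6, 144.5]
eef_rot: [-2.392, 1.57, 2.776]
wrist_force: [0.5, -0.2, 0.5]
finger_gap: 16.3
```

```bash
python3 go.py 641.6 -189 140 -1.116; python3 look.py s9c 642 -189 115
```

```text
t 30.25 pos [ 641.3 -188.6  144.5] jaw yaw -1.115 x axis [-0.001  0.    -1.   ] gap 16.3 F [ 0.5 -0.2  0.5] q [-0.34  0.62  1.21  0.    1.32  0.77]
shift [0.0045 0.0001 0.0005] turns [ 0.1 -0.   0. ] [-179.9   -0.    -0. ]
tool axes y,z in world: [ 0.898  0.44  -0.   ] [ 0.44  -0.898 -0.   ]
crop origin 213 159 x8; ref [327. 247.]
```

View pics/s9c.png

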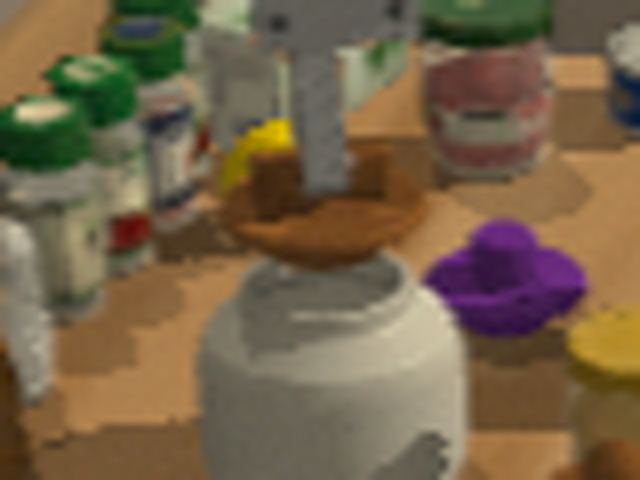

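Emit:
{"fn": "step_arm", "kwargs": {"commands": [0.012, -0.001, 0, 0, 0, 0, 0, 0.008, 0, 0, 0, 0, 0, 0, 0.003, 0, 0, 0, 0, 0, 0, 0, 0, 0, 0, 0, 0, 0], "squeeze": 8}}

```text
clock: 30.8
eef_pos: [640.4, -189.6, 120.9]
eef_rot: [-2.347, 1.571, 2.82]
wrist_force: [0.3, 0.5, -1.3]
finger_gap: 16.0
```

Emit:
{"fn": "step_arm", "kwargs": {"commands": [0.003, 0, 0, 0, 0, 0, 0, 0, 0, 0, 0, 0, 0, 0]}}

```text
clock: 31.05
eef_pos: [640.6, -189.6, 118.0]
eef_rot: [1.162, 1.57, 0.047]
wrist_force: [1.4, -0.2, -2.3]
finger_gap: 15.5
```

Plug is going in freely; continue to seating.

Emit:
{"fn": "step_arm", "kwargs": {"commands": [0.002, 0, 0, 0, 0, 0, 0, 0.002, 0, 0, 0, 0, 0, 0, 0, 0, 0, 0, 0, 0, 0]}}

```text
clock: 31.42
eef_pos: [640.6, -189.5, 114.1]
eef_rot: [1.318, 1.57, 0.203]
wrist_force: [3.4, 1.7, -0.7]
finger_gap: 16.1
```

Emit:
{"fn": "step_arm", "kwargs": {"commands": [0.0015, 0, 0, 0, 0, 0, 0, 0.001, 0, 0, 0, 0, 0, 0, 0, 0, 0, 0, 0, 0, 0]}}

```text
clock: 31.8
eef_pos: [640.7, -189.5, 112.7]
eef_rot: [1.002, 1.57, -0.114]
wrist_force: [0.3, 3.5, 8.1]
finger_gap: 15.9
```

Emit:
{"fn": "step_arm", "kwargs": {"commands": [0, 0, 0, 0, 0, 0, 0.03, 0, 0, 0, 0, 0, 0, 0.06, 0, 0, 0, 0, 0, 0, 0.06, -0.03, 0, 0, 0, 0, 0, 0.06, 0, 0, 0, 0, 0, 0, 0]}}

```text
clock: 32.42
eef_pos: [641.2, -190.0, 143.6]
eef_rot: [0.739, 1.567, -0.377]
wrist_force: [-0.5, -0.9, -0.6]
finger_gap: 48.8
```

Emit:
{"fn": "step_arm", "kwargs": {"commands": [0, 0.001, 0, 0, 0, 0, 0, 0, 0, 0, 0, 0, 0, 0, 0, 0, 0, 0, 0, 0, 0, 0.005, 0, 0, 0, 0, 0, 0, 0.003, 0, 0, 0, 0, 0, 0]}}

```text
clock: 33.05
eef_pos: [641.2, -189.1, 132.9]
eef_rot: [-2.395, 1.57, 2.773]
wrist_force: [0.7, 0.6, -0.5]
finger_gap: 1.2
```

Emit:
{"fn": "step_arm", "kwargs": {"commands": [0, 0, 0, 0, 0, 0, 0]}}

```text
clock: 33.17
eef_pos: [641.1, -189.1, 133.1]
eef_rot: [-2.387, 1.57, 2.78]
wrist_force: [-1.1, -0.4, 0.3]
finger_gap: 0.5
```

Emit:
{"fn": "step_arm", "kwargs": {"commands": [0.0015, 0, 0, 0, 0, 0, 0, 0.001, 0, 0, 0, 0, 0, 0, 0.001, 0, 0, 0, 0, 0, 0, 0, 0, 0, 0, 0, 0, 0]}}

```text
clock: 33.67
eef_pos: [641.4, -189.2, 130.3]
eef_rot: [0.709, 1.57, -0.406]
wrist_force: [-0.4, 0.1, 2.9]
finger_gap: 0.5
```

Emit:
{"fn": "step_arm", "kwargs": {"commands": [0.0005, 0, 0, 0, 0, 0, 0, 0, 0, 0, 0, 0, 0, 0]}}

```text
clock: 33.92
eef_pos: [641.4, -189.2, 130.3]
eef_rot: [0.741, 1.57, -0.375]
wrist_force: [-3.2, 0.3, 7.6]
finger_gap: 0.5
```

Emit:
{"fn": "step_arm", "kwargs": {"commands": [-0.05, 0, 0, 0, 0, 0, 0, -0.06, 0, 0, 0, 0, 0, 0, 0, -0.045, -0.022, 0, 0, 0, 0, 0, -0.045, -0.022, 0, 0, 0, 0, 0, -0.045, -0.022, 0, 0, 0, 0]}}

```text
clock: 34.55
eef_pos: [489.4, -189.1, 239.4]
eef_rot: [0.469, 1.571, -0.647]
wrist_force: [-0.1, 0.9, 0.8]
finger_gap: 0.2
```

Emit:
{"fn": "step_arm", "kwargs": {"commands": [-0.03, -0.045, -0.022, 0, 0, 0, 0, -0.03, 0, -0.05, 0, 0, 0, 0, 0, 0, 0, 0, 0, 0, 0]}}

```text
clock: 34.92
eef_pos: [418.6, -143.2, 302.2]
eef_rot: [0.742, 1.565, -0.372]
wrist_force: [-0.4, -0.4, 0.2]
finger_gap: 0.5
```

```bash
python3 go.py; python3 - <<'E'
from h import *
ims={c:manip.camera(c)[:,:,::-1] for c in CM}
for t,j,z,p,w in(("medium_lid","tall_jar",116,(450.5,-334.5),0),("small_lid","round_jar",104,(460,23.5),0),("large_lid","low_jar",84,(642,-189,.45),0)):
  for c in CM:
    q=proj([[p[0],p[1],z+10]],c)[0]; o=manip.outline_of(t,c)
    o=[d["pixels"] for d in o if np.hypot(d["centre"][0]-q[1],d["centre"][1]-q[0])<12]
    if not o: print(t,c,"not found"); continue
    m=o[0]; v,e=fit(t,{c:m},z,list(p),len(p)); print(t,c,np.round(np.array(p)+v/[1,1,30][:len(p)],1),round(e,3))
    o=[d["pixels"] for d in manip.outline_of(j,c) if np.hypot(d["centre"][0]-q[1],d["centre"][1]-q[0])<40]
    if o: v,e=fit(j,{c:o[0]&~m},0,list(p[:2]),2,{c:m}); print("  ",j,np.round(v+p[:2],1),round(e,3))
# honey/timer/teaspoon centres
for t in("honey_jar","timer","teaspoon"): print(t,[(round(d["score"],2),np.round(d["centre"])) for d in manip.find_in(t,"top")][:2])
b=ims["scene"][140:270,200:370]; a=ims["top"][130:290,190:420]
cv2.imwrite("pics/fin.png",np.vstack([cv2.resize(b,None,fx=2.4,fy=2.4,interpolation=cv2.INTER_CUBIC)[:, :400],cv2.resize(a,(400,278),interpolation=cv2.INTER_CUBIC)]))
E
```

```text
t 34.92 pos [ 418.6 -143.2  302.2] jaw yaw -1.115 x axis [ 0.005 -0.002 -1.   ] gap 0.5 F [-0.4 -0.4  0.2] q [-0.41 -0.01  1.65  0.    1.49  0.7 ]
medium_lid scene [ 454.3 -339.8] 0.194
   tall_jar [ 453.8 -342.8] 0.039
medium_lid top [ 448.4 -334.3] 0.098
   tall_jar [ 449.4 -332.4] 0.561
small_lid scene [462.3  18.6] 0.192
   round_jar [461.8  20. ] 0.061
small_lid top [460.   23.5] 0.114
   round_jar [459.   24.6] 0.089
large_lid scene [ 6.454e+02 -1.925e+02  5.000e-01] 0.142
   low_jar [ 646.6 -191.7] 0.06
large_lid top [ 639.1 -191.     0.7] 0.057
   low_jar [ 639.6 -186.9] 0.175
honey_jar [(0.7, array([214., 307.]))]
timer [(0.8, array([164., 238.]))]
teaspoon [(0.17, array([245., 350.]))]
```

View pics/fin.png

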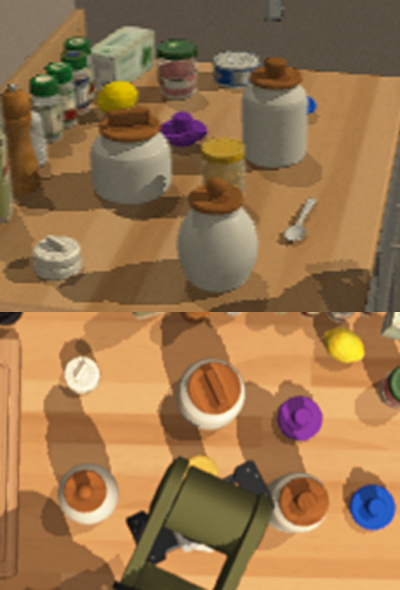

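The view shows all three lids down on their own jars. The small lid is the only one without a firm contact reading, because the closed fingers never touched its knob. I'll check its flange height on both sides with the fingers straddling the knob.

```bash
python3 go.py 460.2 23.7 180 -1.116
```

```text
t 35.77 pos [ 419.  -144.3  299.5] jaw yaw -1.116 x axis [-0.  0. -1.] gap 0.5 F [-0.1  0.2 -0.2] q [-0.41 -0.    1.65  0.    1.49  0.7 ]
shift [ 0.1195  0.1109 -0.1328] turns [ 0. -0.  0.] [-180.   -0.   -0.]
tool axes y,z in world: [ 0.898  0.44  -0.   ] [ 0.44  -0.898 -0.   ]
```

Emit:
{"fn": "step_arm", "kwargs": {"commands": [0, 0.037, -0.0443, 0, 0, 0, 0.048, 0, 0.037, -0.0443, 0, 0, 0, 0.048, 0, 0.0369, -0.0442, 0, 0, 0, 0.048, 0.06, 0, 0, 0, 0, 0, 0.048, 0.06, 0, 0, 0, 0, 0, 0.048]}}

```text
clock: 36.4
eef_pos: [460.2, 24.5, 178.2]
eef_rot: [1.059, 1.569, -0.055]
wrist_force: [1.8, -0.4, -0.3]
finger_gap: 46.4
```

Emit:
{"fn": "step_arm", "kwargs": {"commands": [0.03, 0, 0, 0, 0, 0, 0.048, 0.017, 0, 0, 0, 0, 0, 0.048, 0.003, 0, 0, 0, 0, 0, 0.048, 0, 0, 0, 0, 0, 0, 0.048]}}

```text
clock: 36.9
eef_pos: [460.5, 23.7, 130.1]
eef_rot: [1.109, 1.57, -0.007]
wrist_force: [-0.5, 0.4, -0.2]
finger_gap: 47.8
```

Emit:
{"fn": "step_arm", "kwargs": {"commands": [0.0015, 0, 0, 0, 0, 0, 0.048, 0.001, 0, 0, 0, 0, 0, 0.048, 0.001, 0, 0, 0, 0, 0, 0.048, 0, 0, 0, 0, 0, 0, 0.048]}}

```text
clock: 37.4
eef_pos: [460.3, 23.7, 126.3]
eef_rot: [1.111, 1.57, -0.005]
wrist_force: [-0.1, 1.3, 2.5]
finger_gap: 48.2
```

Emit:
{"fn": "step_arm", "kwargs": {"commands": [0.001, 0, 0, 0, 0, 0, 0.048, 0.0007, 0, 0, 0, 0, 0, 0.048, 0, 0, 0, 0, 0, 0, 0.048]}}

```text
clock: 37.78
eef_pos: [460.9, 23.8, 126.2]
eef_rot: [1.169, 1.568, 0.054]
wrist_force: [-7.4, 0.3, 22.7]
finger_gap: 48.0
```

```bash
python3 -c "
from cell import manip
s=manip.read_state();print(s['eef_pos'],s['wrist_force'],s['moment'])"
```

```text
[460.90659175  23.7577378  126.16349833] [-7.36412064  0.34458029 22.67203756] [ 0.22492045  1.42484845 -0.03759208]
```

Contact came at 126.2 mm against 126 expected, so the small lid is seated. Retreating and handing in.

Emit:
{"fn": "step_arm", "kwargs": {"commands": [-0.04, 0, 0, 0, 0, 0, 0.05, -0.06, 0, 0, 0, 0, 0, 0.05, -0.05, 0, 0, 0, 0, 0, 0.05, 0, 0, 0, 0, 0, 0, 0.05, 0, 0, 0, 0, 0, 0, 0.05]}}

```text
clock: 38.4
eef_pos: [459.9, 23.7, 273.3]
eef_rot: [-2.062, 1.569, 3.106]
wrist_force: [-1.2, -0.1, -0.4]
finger_gap: 49.6
```

```bash
python3 - <<'E'
from h import *
for c in CM:
    manip.camera(c)
    for t,p in(("small_lid",(460,23.5,104)),("honey_jar",(495,-168,90)),("timer",None),("teaspoon",None)):
        print(c,t,[(round(d["score"],2),np.round(d["centre"])) for d in manip.find_in(t,c)][:2], np.round(proj([p],c)[0][::-1]) if p else "")
print(manip.read_state()["eef_pos"],manip.sign_off())
E
```

```text
scene small_lid [(0.66, array([222., 288.]))] [228. 290.]
scene honey_jar [(0.62, array([206., 292.]))] [202. 293.]
scene timer [(0.8, array([248., 224.]))] 
scene teaspoon [] 
top small_lid [(0.49, array([241., 235.]))] [233. 239.]
top honey_jar [(0.82, array([221., 306.]))] [222. 305.]
top timer [(0.91, array([168., 237.]))] 
top teaspoon [(0.46, array([261., 283.]))] 
the job is handed in; nothing more can be done
[460.18776071  23.67296245 274.18873335] None
```

All three lids are back on their own jars, and I handed the job in at about 39 s of the 112 s allowed. The large lid was set aside on the cutting board while the small lid went to the round jar and the medium lid to the tall jar; it then went onto the low jar.

**Seating:** I touched each lid with the fingers to measure its height, and all three are fully down:

| Lid | Point touched | Measured (mm) | Expected if seated (mm) |
|---|---|---|---|
| Small | flange top | 126.2 | 126 |
| Medium | knob top | 162.3 | 162 |
| Large | bar top | 130.3 | 130 |

**Other things:** the honey jar, timer and teaspoon show at or within a few pixels of where they started in the top view.

**Checks that disagreed:**
- **Cameras:** the two cameras placed things up to about 8 mm apart, so the lids' centring relies on the plugs going in freely.
- **Small lid, knob push:** pressing its knob with closed fingers at 148.9 mm met no contact, although the knob top should be at 150. That is why I measured its flange instead.
- **Small lid, flange check:** that press also showed about 7 N of sideways force.
- **Small lid, last sighting:** the last network sighting in the top view was about 9 pixels off with a low score of 0.49. The gripper was directly above the lid then, and I didn't look again afterwards.

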